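# Unclamp the glued plaques and load them in the carrying tray

### The job

Release the gluing jig: lift the ratchet pawl right over so that it stays back, slide the clamp bar fully back, and move every terracotta plaque from the jig into the carrying tray, each lying flat on the tray's floor, none on top of another. Once all are in, swing the tray's handle up until it snaps home upright, and close the empty jig again, clamp bar fully home and pawl down in the teeth. Leave everything else on the table where it is.

Things in the scene. Friction and masses are not known exactly. Their poses are not given: they have to be found in the camera images.
- jig: gluing jig, fixed: wooden bed 307 mm (x) by 316 mm (y), top at 18 mm. Origin: on the table under the middle; x points from the pawl end (robot side) to the fixed fence at the far end (inner face x = 135 mm, top 30 mm). Plaques lie flat, face up, side by side along y between clamp bar and fence, points to the fence, 76 mm apart, some places empty
- clamp_bar (a joint): slide of the clamp bar, a 300 mm wide wooden jaw across the bed, 54 mm high; its lip overhangs the plaques' near ends by 16 mm so they cannot be lifted out. 0 m: home; grows to 0.045 as it slides back towards the pawl (-x of the jig). Needs about 3 N, stays where left. Its toothed rod runs along y = 0 under the pawl: pawl down, it cannot slide back over 2 mm
- bar_grip (a point): middle of the grip on the clamp bar, a wooden plate standing up from the bar: 14 mm thick along the jig's x, 70 mm along y, from 54 to 100 mm above the table; the point is at 88 mm. Moves with the bar
- pawl (a joint): angle of the steel ratchet pawl that locks the toothed rod, hinged about the jig's y axis. 0 rad: down in the teeth; grows as it is lifted up and over towards the robot (-x of the jig), stop at 2.1. Light (80 g), turns freely; past its balance near 1.5 rad (upright) it stays back by its own weight, let go before that it falls back into the teeth
- pawl_pin (a point): grip point on the pawl's round cross pin (10 mm thick, along the jig's y, free on all sides from 8 to 60 mm off the pawl to the +y side; this point is 40 mm out). With the pawl down it is 50 mm beyond the hinge along the jig's x, 6 mm above it; it turns about the hinge with the pawl
- pawl_hinge (a point): middle of the pawl's hinge axis (axis along the jig's y), 50 mm above the table, at x = -112 mm of the jig; two steel cheeks 28 mm long, up to 60 mm above the table stand 18 mm to each side of it
- tray: plywood carrying tray, fixed in place, 250 mm (x) by 230 mm (y) outside, walls 5 mm thick, rim 18 mm high, inner floor 5 mm above its origin, inside 240 by 220 mm; steel hinge plates 30 mm wide, 48 mm high at the middle of both short ends; a small grey catch box with a brass plunger stands outside the +x end, up to 55 mm high. Origin: on the table under the middle of the tray
- tray_handle (a joint): angle of the tray's steel swing handle, a U hinged at the tray's two short ends about the tray's x axis. 0 rad: folded flat out over the tray's +y side; grows as it swings up; 1.571: upright over the tray, end stop. A sprung catch resists from 1.0 to 1.32 rad (about 3 N at the grip), past that it drives the handle home and holds it; short of it the handle stays or sinks back
- handle_grip (a point): middle of the handle's round wooden grip (16 mm thick, 110 mm long, along the tray's x), 150 mm from the hinge axis. Moves with the handle
- handle_hinge (a point): middle of the handle's hinge axis, 40 mm above the table, over the middle of the tray (axis along the tray's x)
- plaque0: unpainted terracotta plaque, tiered tree outline, 100 mm long (x), 26 mm thick (z), about 220 g: 46 mm wide (y) from x = -50 to 5 mm, 34 mm wide to x = 30, 20 mm wide to the point at x = 50. Origin: the middle of the block, 13 mm above its underside; balance point near x = -12 mm; relief on the +z face. All four are alike; some may be absent
- plaque1: unpainted terracotta plaque, tiered tree outline, 100 mm long (x), 26 mm thick (z), about 220 g: 46 mm wide (y) from x = -50 to 5 mm, 34 mm wide to x = 30, 20 mm wide to the point at x = 50. Origin: the middle of the block, 13 mm above its underside; balance point near x = -12 mm; relief on the +z face. All four are alike; some may be absent
- plaque2: unpainted terracotta plaque, tiered tree outline, 100 mm long (x), 26 mm thick (z), about 220 g: 46 mm wide (y) from x = -50 to 5 mm, 34 mm wide to x = 30, 20 mm wide to the point at x = 50. Origin: the middle of the block, 13 mm above its underside; balance point near x = -12 mm; relief on the +z face. All four are alike; some may be absent
- plaque3: unpainted terracotta plaque, tiered tree outline, 100 mm long (x), 26 mm thick (z), about 220 g: 46 mm wide (y) from x = -50 to 5 mm, 34 mm wide to x = 30, 20 mm wide to the point at x = 50. Origin: the middle of the block, 13 mm above its underside; balance point near x = -12 mm; relief on the +z face. All four are alike; some may be absent
- finished0: finished terracotta ornament standing upright on a 45 x 60 mm foot, 100 mm tall, gilt front. A bystander, to be left alone. Origin: centre of its underside
- finished1: the same as finished0. A bystander, to be left alone. Origin: centre of its underside
- mug: green plastic mug, 72 mm across, 75 mm tall, handle at its +y side. A bystander, to be left alone. Origin: centre of its underside
- bowl: steel bowl, 130 mm across, 55 mm tall. A bystander, to be left alone. Origin: centre of its underside
- paintbrush: paint brush lying flat, about 200 mm long. A bystander, to be left alone. Origin: centre of its underside
- gluejar: white glue jar, 70 mm across, 90 mm tall. A bystander, to be left alone. Origin: centre of its underside
- spatula: spatula lying flat, about 180 mm long. A bystander, to be left alone. Origin: centre of its underside
Mind the look-alikes: they are no part of the job. Leave any turquoise look-alike of the plaque3 alone.

How it is judged (in metres and radians):
On the way, in this order (a step that is already met when the one before it is completed fails the run):
1. the pawl is lifted over so that it stays back (past upright, beyond 1.5 rad) (value of joint pawl above 1.5 rad), for 0.2 s.
2. the clamp bar is slid back (more than 38 mm of its 45 mm) (value of joint clamp_bar above 0.038 m), for 0.2 s.
3. every plaque present lies flat on the floor of the tray, at rest (x of plaque0 in the frame of tray between -0.105 and 0.105 m and y of plaque0 in the frame of tray between -0.09 and 0.09 m and z of plaque0 in the frame of tray between 0.012 and 0.024 m and linear speed of each of plaque0, plaque1, plaque2, plaque3 below 0.03 m/s and x of plaque1 in the frame of tray between -0.105 and 0.105 m and y of plaque1 in the frame of tray between -0.09 and 0.09 m and z of plaque1 in the frame of tray between 0.012 and 0.024 m and x of plaque2 in the frame of tray between -0.105 and 0.105 m and y of plaque2 in the frame of tray between -0.09 and 0.09 m and z of plaque2 in the frame of tray between 0.012 and 0.024 m and x of plaque3 in the frame of tray between -0.105 and 0.105 m and y of plaque3 in the frame of tray between -0.09 and 0.09 m and z of plaque3 in the frame of tray between 0.012 and 0.024 m), for 0.3 s.
4. the tray's handle is swung up and seated in its detent (beyond 1.5 rad) (value of joint tray_handle above 1.5 rad), for 0.2 s.
At the end, for the whole second after the job is handed in: Every plaque present lies flat on the tray's floor inside its walls (its middle 12 to 24 mm above the tray's origin), at rest; the handle is upright in its detent (beyond 1.5 rad); the clamp bar is home within 6 mm and the pawl is down in the teeth (within 0.1 rad) (all of step 3 and value of joint tray_handle above 1.5 rad and value of joint clamp_bar below 0.006 m and value of joint pawl below 0.1 rad); the robot touches nothing.
It fails at once if a bystander (ornament, mug, bowl, brush, jar or spatula) is shifted by more than 30 mm or knocked over (distance of any of finished0, finished1, mug, bowl, paintbrush, gluejar, spatula from where it was at the start of the episode above 0.03 m or angle between any of finished0, finished1, mug, bowl, paintbrush, gluejar, spatula's own z axis and vertical above 0.5 rad).
Of plaque0, plaque1, plaque2, plaque3 only 3 to 4 are there at a start; the rules pass over those that are not, and their reading is None.
At some moment in a run one of plaque0, plaque1, plaque2, plaque3 may be knocked a few centimetres aside while the robot is not near it.
Once in a run the grip may slacken for a moment while it holds something.
It also fails if it takes over 210 s, if anything falls off the work surface, if the arm or the gripper's body presses on something with over 40 N, if the wrist force passes 120 N, or if a joint passes its speed limit or range.

### The arm

A 6-joint arm with a two-finger parallel gripper is mounted at the origin on the work surface. World frame = base frame: x ahead of the robot, y to its left, z up, the work surface at z = 0. Lengths are in mm, angles in rad, forces in N, time in s.
With the tool pointing down it reaches from about 400 to 925 mm from the base axis. Payload 12.5 kg.
Tool frame: the origin (TCP) lies between the finger pads; the fingertips stand 14 mm ahead of it and the grasp point (between the pads) lies 5 mm behind it; x points along the fingers, y is the direction in which the jaws open and shut, and the axes are right-handed (so a half turn about x gives the same grasp; the last joint's range is limited). The gripper opens to 95 mm and grips with 3 to 60 N. Pads are 20 mm wide; open, the fingers measure 119 mm over their backs; the gripper's body (75 mm by 180 mm) begins 59 mm behind the grasp point.
Start: joints at [-1.4, 0.491, 1.559, -0, 1.092, -0.106], TCP at [170.822, -601.222, 200.561] pointing down, gripper open.
Joint ranges: [-3.1, 3.1], [-0.84, 2.19], [0.05, 2.79], [-1.13, 4.28], [0.06, 2.93], [-2.69, 2.69]. Speed limits (rad/s): [2.22, 2.22, 2.79, 3.14, 3.14, 3.14].

### API

Orientations are given as [roll, pitch, yaw] about the fixed x, y, z axes, in that order (R = Rz(yaw) Ry(pitch) Rx(roll)).
In Python, from cell import env, cams gives the robot as it stands.
- The arm moves only by the tool carry_out, never from a script. Its arguments are lists of equal length, an entry for each row: "grip": the closure, from -1 (fully open) to 1 (shut); "linear": the shift along the tool's x, y, z scaled (see below), a list of three; "turn": the turn about the tool's x scaled (see below). In form: {"grip": [grip, ...], "linear": [[tx, ty, tz], ...], "turn": [turn, ...]}. A call has 1 to 5 rows; each row shifts and turns the commanded pose from where the row before left it, along the tool's axes as they then stand; what a row does not reach is not made up. The controller multiplies each number of a shift by 0.5 m and each number of a turn by 180 degrees. A row lasts 1/10 s, in which the tool goes at most 50 mm and 8.59 degrees, less where a joint would pass 70% of its speed; a pose out of reach is approached as far as the arm can. A call with a number of a shift or a turn outside -1 to 1 is refused whole. A call with a gripper value outside its range is refused whole. The fingers move at their own pace and stop on an object; the grip force is fixed at half the most. Time passes only in rows, so rows that do not move let the fingers close. It gives the time, the measured TCP pose, the force and the opening at its end, in the units of the state.
- env.state(): the state, without advancing time (a new reading comes with each control period).
- cams.read_camera(name): name is "side" or "top" or "wrist"; returns the picture (384x512x3 uint8, blue, green, red); there is no depth.
- cams.camera_info(name): a dict with "fx", "fy", "cx", "cy" (pixels), "view" (4x4, takes a point from world to camera coordinates). Camera axes: x right, y down, z forward; pixel columns grow to the right and rows downward; lengths in mm; the calibration is good to about 2 mm. A picture is of the moment at which its call begins: read the wrist's pose just before it. camera_info takes no time and is no camera call; for the wrist camera it gives the pose at the moment of the call.
- env.job_done(): hands the job in, once; it reports no verdict.
The state is a dict: "t": time; "joints": joint angles; "qvel": joint speeds; "tau": joint torques, N m; "eef_pos": TCP position; "tcp_rot": TCP orientation; "ft_force": force on the tool from outside, world axes, zero at the start; "moment": the same for the moment, N m; "opening": opening from 0.0 (shut) to 1.0 (fully open).
Only numpy, scipy, OpenCV 4.12 (cv2) and the standard library are available. Lean on these libraries where they do the work, as an engineer would, in place of code of your own. Each camera call takes 0.05 s, during which the arm holds its last target. There are 200 camera calls.

## Working session

There is one attempt and no reset: what is moved stays moved. The work goes in short steps, Python scripts to look and compute and a tool call to move; the robot and the scene stay as the last step left them, time stands still between calls to the robot, and variables do not carry over. Pictures are saved under pics/ and viewed, about 12 in all and at most 16, crops included, and the job is handed in when it is done.

Besides the shell and the picture viewer there is one more tool, called after ">>>" by a JSON object that holds its "api" and its "payload". carry_out: Moves the arm, as the interface text tells. Shifts and turns lie within -1 to 1; 1 stands for 0.5 m of shift or 180 degrees of turn. Its arguments: {"type":"object","properties":{"grip":{"type":"array"},"linear":{"type":"array"},"turn":{"type":"array"}},"required":["grip","linear","turn"]}

```bash
ls; mkdir -p pics
python3 - <<'E'
from cell import env,cams
import cv2
print(env.state())
for n in("top","side","wrist"):
    i=cams.camera_info(n); print(n,i)
    cv2.imwrite(f"pics/{n}0.png",cams.read_camera(n))
a=cv2.imread("pics/top0.png");b=cv2.imread("pics/side0.png")
E
```

```text
pics
{'t': 0.0, 'joints': array([-1.39962484e+00,  4.91586375e-01,  1.55946342e+00, -4.33574725e-05,
        1.09171258e+00, -1.05601742e-01]), 'qvel': array([-0.00124449,  0.00152811,  0.00077204, -0.00182811, -0.0009511 ,
       -0.00124678]), 'tau': array([-2.65271214e-03, -6.12648296e+01, -2.58182555e+01,  6.91968645e-02,
        4.81958874e-02, -9.67027700e-05]), 'eef_pos': array([ 170.74685524, -600.94194867,  199.94029587]), 'tcp_rot': array([-1.6435364 ,  1.56962598,  1.77484949]), 'ft_force': array([ 0.77930981,  0.06007884, -0.39182118]), 'moment': array([-0.00956775,  0.03729232,  0.07692567]), 'opening': 0.9989099352626242}
top {'fx': 446.14245720112194, 'fy': 446.14245720112194, 'cx': 250.68346170611147, 'cy': 187.88098085048932, 'view': array([[ 2.47078691e-02, -9.99578578e-01,  1.52376897e-02,
        -1.39452632e+01],
       [-9.95433408e-01, -2.60055479e-02, -9.18479318e-02,
         5.23326476e+02],
       [ 9.22054896e-02, -1.28987387e-02, -9.95656452e-01,
         1.58812560e+03],
       [ 0.00000000e+00,  0.00000000e+00,  0.00000000e+00,
         1.00000000e+00]]
[... 219 characters left out ...]
475e-01, -3.62781006e-01, -8.78575507e-01,
         2.45686694e+02],
       [ 5.31354811e-01,  7.00119943e-01, -4.76963447e-01,
         1.52642152e+03],
       [ 0.00000000e+00,  0.00000000e+00,  0.00000000e+00,
         1.00000000e+00]])}
wrist {'fx': 339.93588372439194, 'fy': 339.93588372439194, 'cx': 250.91656844729152, 'cy': 197.9078783005933, 'view': array([[ 2.73051475e-01, -9.61999299e-01, -4.90497883e-04,
        -6.23248114e+02],
       [-9.27873911e-01, -2.63499941e-01,  2.63851827e-01,
        -2.93281727e+01],
       [-2.53954519e-01, -7.15900103e-02, -9.64563099e-01,
         3.90048826e+02],
       [ 0.00000000e+00,  0.00000000e+00,  0.00000000e+00,
         1.00000000e+00]])}
```

View pics/top0.png

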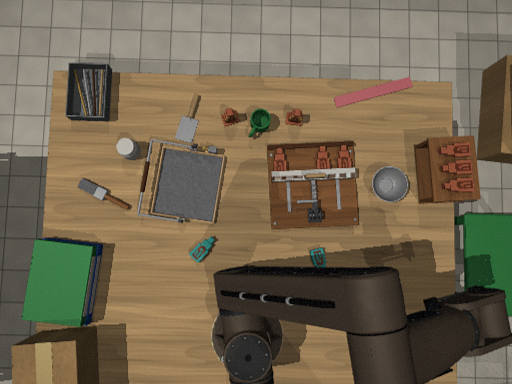

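View pics/side0.png

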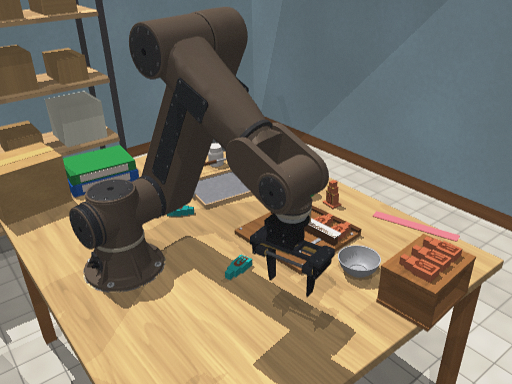

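Top view: three terracotta plaques in the jig near (280,158), (323,157) and (344,157). Look-alikes are turquoise at (203,249) and (318,257), terracotta ones on a crate near (457,165), and gilt ornaments at (229,116) and (295,117). The tray is at (187,183) with its handle folded left. The arm hides part of the side view. Next: one close crop and the measurements.

```bash
cat > h.py <<'E'
import numpy as np, cv2
from cell import env,cams
from scipy.spatial.transform import Rotation as Ro
def ray(info,u,v):
    V=np.array(info["view"]);R=V[:3,:3];c=-R.T@V[:3,3]
    d=R.T@np.array([(u-info["cx"])/info["fx"],(v-info["cy"])/info["fy"],1.]);return c,d/np.linalg.norm(d)
def plane(info,u,v,z):
    c,d=ray(info,u,v);return c+d*(z-c[2])/d[2]
def tri(obs):  # [(info,u,v)] -> point, rms miss
    A=np.zeros((3,3));b=np.zeros(3);L=[]
    for o in obs:
        c,d=ray(*o);P=np.eye(3)-np.outer(d,d);A+=P;b+=P@c;L.append((c,P))
    x=np.linalg.solve(A,b);return x,np.sqrt(np.mean([np.sum((P@(x-c))**2) for c,P in L]))
def proj(info,p):
    V=np.array(info["view"]);q=V[:3,:3]@np.array(p)+V[:3,3]
    return info["fx"]*q[0]/q[2]+info["cx"],info["fy"]*q[1]/q[2]+info["cy"]
def pose():
    s=env.state();R=Ro.from_euler("xyz",s["tcp_rot"]).as_matrix()
    return s,np.array(s["eef_pos"]),R
def plan(xyz,jaw=None):
    """shift (scaled, tool axes) and turn to the target; jaw: wanted world angle of tool y, deg"""
    s,p,R=pose();d=R.T@(np.array(xyz)-p)
    a=np.degrees(np.arctan2(R[1,1],R[0,1]));t=0
    if jaw is not None: t=(jaw-a+90)%180-90   # about world z
    print("pos",p.round(1),"jaw",round(a,1),"tool d mm",d.round(1),"scaled",(d/500).round(4),"turn about tool x",round(-t,1),"scaled",round(-t/180,4),"F",s["ft_force"].round(1),"op",round(s["opening"],3),"t",round(s["t"],2),"j6",round(s["joints"][5],2))
E
python3 - <<'E'
from h import *
a=cv2.imread("pics/top0.png")
c=a[130:235,130:230];d=a[130:235,262:362]
cv2.imwrite("pics/c1.png",cv2.resize(np.hstack([c,d]),None,fx=4,fy=4,interpolation=cv2.INTER_CUBIC)[:,:800])
s,p,R=pose();print(R.round(3));plan(p)
i=cams.camera_info("top")
hsv=cv2.cvtColor(a,cv2.COLOR_BGR2HSV)
m=cv2.inRange(hsv,(3,140,80),(14,255,255))
n,l,st,ce=cv2.connectedComponentsWithStats(m)
for k in range(1,n):
    if st[k,4]>25: print(st[k],ce[k].round(1),plane(i,*ce[k],44).round(0))
E
```

```text
[[-0.     0.273 -0.962]
 [ 0.001 -0.962 -0.273]
 [-1.    -0.001 -0.   ]]
pos [ 170.8 -601.   200.1] jaw -74.1 tool d mm [0. 0. 0.] scaled [0. 0. 0.] turn about tool x 0 scaled 0.0 F [0.5 0.5 0.3] op 1.002 t 0.15 j6 -0.11
[221 108  18  18 128] [228.4 115.7] [782.  87.  44.]
[286 109  17  17 149] [293.7 116.5] [ 786. -150.   44.]
[ 428  136   52   67 2663] [453.7 168.6] [ 611. -731.   44.]
[ 268  145   90   84 4721] [312.1 187.6] [ 529. -220.   44.]
[416 149  16  50 547] [423.3 173.3] [ 591. -620.   44.]
[105 195  23  14 101] [116.  201.4] [461. 475.  44.]
```

View pics/c1.png

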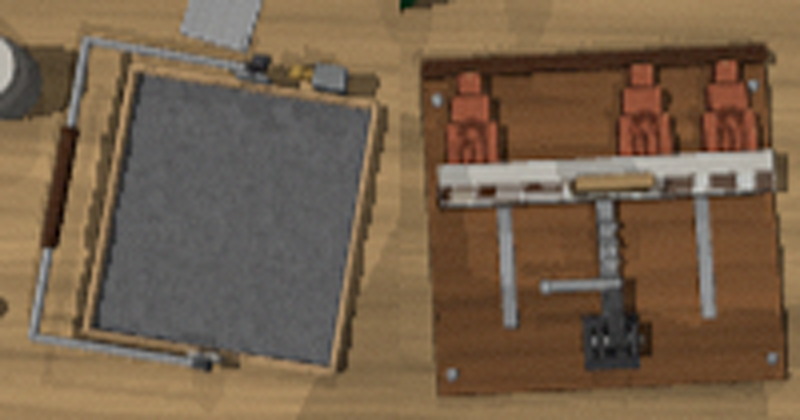

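The crop shows the three plaques in jig places, points to the fence, with one place empty. The pin runs from crop (545,287) to (620,283), the hinge is at about (610,340) and the bar grip at (615,183). The tray handle's dark grip is at (60,187) and the catch box at (330,77). Now working these into world coordinates.

Run:
```python
from h import *
i=cams.camera_info("top")
J=lambda x,y:((x-400)/4+262-.4,y/4+130-.4)
T=lambda x,y:(x/4+130-.4,y/4+130-.4)
print("jig bed corners"); 
for q in((440,393),(785,378)):print(plane(i,*J(*q),18).round(1))
print("fence outer");
for q in((422,58),(768,47)):print(plane(i,*J(*q),30).round(1))
print("bargrip top",plane(i,*J(615,183),100).round(1),"pin",plane(i,*J(545,287),56).round(1),plane(i,*J(615,284),56).round(1),"hinge",plane(i,*J(611,340),60).round(1))
for q in((470,75),(642,67),(727,62)):print("tip",plane(i,*J(*q),44).round(1))
for q in((133,70),(378,102),(335,370),(85,333)):print("tray rim",plane(i,*T(*q),18).round(1))
print("hgrip",[plane(i,*T(*q),40).round(1) for q in((70,128),(50,246))],"catch",plane(i,*T(330,77),55).round(1))
w=cams.camera_info("wrist");V=w["view"];s,p,R=pose();c=-V[:3,:3].T@V[:3,3];print("cam in tool",R.T@(c-p),"axis in tool",R.T@V[2,:3])
plan((480,-180,330),0);
```

```text
jig bed corners
[381.6 -79.6  18. ]
[ 402.8 -391.2   18. ]
fence outer
[684.3 -56.3  30. ]
[ 703.2 -371.8   30. ]
bargrip top [ 565.9 -222.3  100. ] pin [ 477.1 -168.3   56. ] [ 481.3 -230.3   56. ] hinge [ 431.6 -226.7   60. ]
tip [667.3 -99.2  44. ]
tip [ 678.9 -254.4   44. ]
tip [ 685.6 -331.3   44. ]
tray rim [665.1 323.3  18. ]
tray rim [641.6  99.2  18. ]
tray rim [397.  130.5  18. ]
tray rim [424.5 356.1  18. ]
hgrip [array([606.9, 373.2,  40. ]), array([500.4, 386. ,  40. ])] catch [656.9 140.9  55. ]
cam in tool [-183.63440848   -1.49602899  -74.4492433 ] axis in tool [9.64537764e-01 4.10038277e-04 2.63944565e-01]
pos [ 170.8 -601.   200.1] jaw -74.1 tool d mm [-129.6 -320.6 -412.5] scaled [-0.2592 -0.6412 -0.825 ] turn about tool x -74.1 scaled -0.4119 F [0.5 0.5 0.3] op 1.002 t 0.15 j6 -0.11
```

>>> {"api": "carry_out", "payload": {"grip": [-1,-1,-1,-1,-1], "linear": [[-0.09,0,0],[-0.08,-0.03,-0.03],[-0.05,-0.05,-0.06],[-0.04,-0.06,-0.06],[0,-0.06,-0.075]], "turn": [0,0,0,0,0]}}

```text
t: 0.65
eef_pos: [252.1, -473.7, 332.9]
tcp_rot: [1.652, 1.567, -1.214]
ft_force: [2.0, -0.4, -0.5]
opening: 1.004
```

>>> {"api": "carry_out", "payload": {"grip": [-1,-1,-1,-1,-1], "linear": [[0,-0.06,-0.075],[0,-0.06,-0.075],[0,-0.06,-0.075],[0,-0.06,-0.075],[0,-0.06,-0.075]], "turn": [0,0,0,0,0]}}

```text
t: 1.15
eef_pos: [391.8, -276.9, 330.6]
tcp_rot: [1.898, 1.571, -0.967]
ft_force: [1.4, -1.0, 0.3]
opening: 1.001
```

>>> {"api": "carry_out", "payload": {"grip": [-1,-1,-1,-1,-1], "linear": [[0,-0.06,-0.075],[0,-0.05,-0.06],[0,-0.05,-0.06],[0,0,0],[0,0,0]], "turn": [0,0,0,-0.0434,-0.0434]}}

```text
t: 1.65
eef_pos: [463.5, -173.9, 330.3]
tcp_rot: [-0.892, 1.57, 2.806]
ft_force: [0.1, -0.9, -0.7]
opening: 1.0
```

>>> {"api": "carry_out", "payload": {"grip": [-1,-1,-1,-1,-1], "linear": [[0,0,0],[0,0,0],[0,0,0],[0,0,0],[0,0,0]], "turn": [-0.0434,-0.0434,-0.0434,-0.0434,-0.0434]}}

```text
t: 2.15
eef_pos: [462.9, -175.1, 330.4]
tcp_rot: [-1.512, 1.57, 2.866]
ft_force: [-0.7, -0.4, 0.0]
opening: 1.003
```

>>> {"api": "carry_out", "payload": {"grip": [-1,-1,-1,-1,-1], "linear": [[0,0,0],[0,0,0],[0,0,0],[0,0,0],[0,0,0]], "turn": [-0.0434,-0.0434,-0.0434,0,0]}}

```text
t: 2.65
eef_pos: [463.0, -175.1, 330.4]
tcp_rot: [-1.774, 1.571, 3.004]
ft_force: [0.6, -0.6, -0.1]
opening: 0.996
```

Run:
```python
from h import *
plan((480,-190,300),4)
s,p,R=pose();print(R.round(3))
np.save("w1.npy",cams.camera_info("wrist"),allow_pickle=True);cv2.imwrite("pics/w1.png",cams.read_camera("wrist"))
```

```text
pos [ 463.  -175.1  330.4] jaw 3.7 tool d mm [30.4 16.  16. ] scaled [0.0609 0.0321 0.032 ] turn about tool x -0.3 scaled -0.0014 F [ 0.6 -0.6 -0.1] op 0.996 t 2.65 j6 -0.56
[[-0.     0.998  0.065]
 [ 0.     0.065 -0.998]
 [-1.    -0.    -0.   ]]
```

View pics/w1.png

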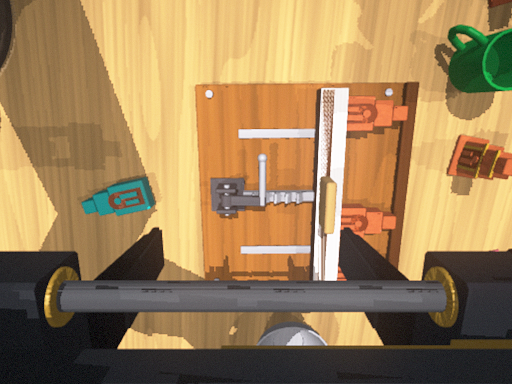

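The wrist view shows the jig: pin tip (262,158) joining the pawl at (262,198), hinge block (227,195), bar grip (328,205), and two plaques with their tips at (407,113) and (395,222). A second wrist place gives the heights.

>>> {"api": "carry_out", "payload": {"grip": [-1,-1,-1,-1,-1], "linear": [[0,0.03,0.05],[0,0.03,0.05],[0,0.03,0.05],[0,0.03,0.05],[0,0,0]], "turn": [0,0,0,0,0]}}

```text
t: 3.2
eef_pos: [530.9, -273.0, 329.3]
tcp_rot: [-1.887, 1.57, 2.891]
ft_force: [-1.1, 0.4, -1.0]
opening: 1.001
```

Run:
```python
from h import *
plan((480,-190,300),4)
np.save("w2.npy",cams.camera_info("wrist"),allow_pickle=True);cv2.imwrite("pics/w2.png",cams.read_camera("wrist"))
a=cv2.imread("pics/w1.png")[70:300,190:430];b=cv2.imread("pics/w2.png")[20:290,130:390]
cv2.imwrite("pics/w12.png",np.vstack([cv2.resize(b,(780,810//1))])[:600])
```

```text
pos [ 530.9 -273.   329.3] jaw 3.7 tool d mm [ 29.4 -45.3 -86.1] scaled [ 0.0588 -0.0907 -0.1722] turn about tool x -0.3 scaled -0.0015 F [-1.1  0.4 -1. ] op 1.001 t 3.2 j6 -0.65
```

View pics/w12.png

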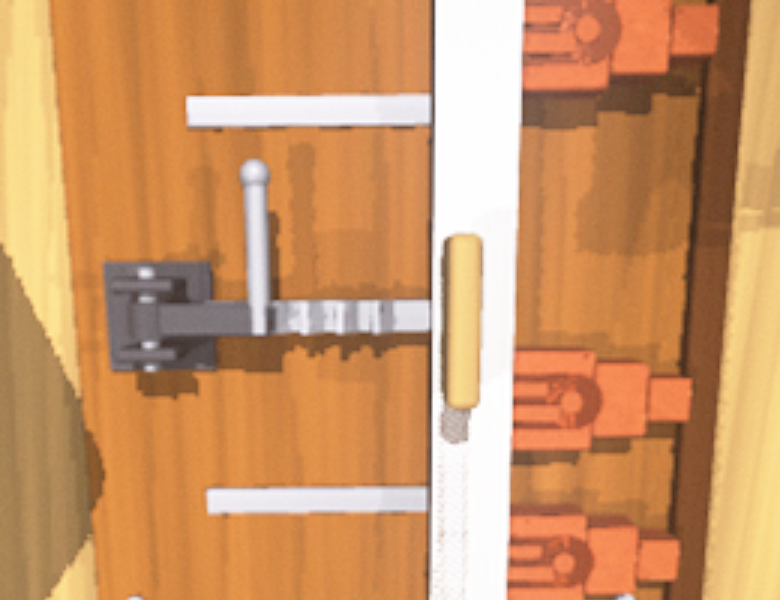

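Second wrist view (full-picture pixel = crop/3 + (130,20)): pin tip at crop (254,172), hinge bolts (147,272) and (147,366), bar grip centre (462,320), plaque tips (718,28), (691,399) and (679,558). Triangulating with the first view.

Run:
```python
from h import *
I1=np.load("w1.npy",allow_pickle=True).item();I2=np.load("w2.npy",allow_pickle=True).item()
out=[]
for n in("w1","w2"):
    a=cv2.imread(f"pics/{n}.png");h=cv2.cvtColor(a,cv2.COLOR_BGR2HSV)
    if n=="w2": print("plaque",h[154,317],"wood",h[154,220],h[154,340])
    m=cv2.inRange(h,(4,120,150),(9,255,255));m=cv2.morphologyEx(m,cv2.MORPH_OPEN,np.ones((3,3)))
    N,l,st,ce=cv2.connectedComponentsWithStats(m)
    for k in range(1,N):
        if st[k,4]>150:
            ys,xs=np.where(l==k);xm=np.percentile(xs,99.5);e=ys[xs>xm-6]
            print(n,st[k],"tip",xm,e.mean().round(1))
    g=cv2.inRange(h,(14,60,110),(26,200,255));g=cv2.morphologyEx(g,cv2.MORPH_OPEN,np.ones((3,3)))
    N,l,st,ce=cv2.connectedComponentsWithStats(g)
    for k in range(1,N):
        if 200<st[k,4]<1500: print("  grip?",st[k],ce[k].round(1))
a=cv2.imread("pics/w1.png")[70:270,190:430]
cv2.imwrite("pics/w1c.png",cv2.resize(a,None,fx=3,fy=3))
C=lambda x,y:(x/3+130-.33,y/3+20-.33)
print("pin tip",tri([(I1,262,158),(I2,*C(254,172))]))
print("hinge",tri([(I1,227.5,183),(I2,*C(147,272))]),tri([(I1,227.5,211),(I2,*C(147,366))]))
```

```text
w1 [347  96  33  31 623] tip 378.0 110.1
w1 [342 214  27  20 375] tip 368.0 222.9
  grip? [260 139  38  41 682] [278.  152.9]
  grip? [354 164  40  47 911] [374.3 187.1]
  grip? [319 176  18  58 842] [327.3 204.5]
  grip? [267 202  24  43 661] [277.6 224.3]
  grip? [ 44 268  19  50 296] [ 49.9 293.1]
plaque [  9 170 232] wood [ 14 179 211] [ 10 163 247]
w2 [304  11  35  39 972] tip 337.0 30.2
w2 [348  15  22  23 254] tip 369.0 29.3
w2 [466  67  21  23 280] tip 486.0 76.0
w2 [302 141  30  25 481] tip 331.0 153.0
w2 [301 198  28  19 427] tip 328.0 207.1
  grip? [307  87  53  51 961] [339.2 116.2]
  grip? [277  98  14  59 734] [283.5 126.6]
  grip? [225 136  29  46 786] [237.2 159.8]
  grip? [438 267  21  60 372] [451.4 296.7]
pin tip (array([ 477.27028451, -166.88554388,   61.41247296]), np.float64(0.28878989556224255))
hinge (array([ 430.24995072, -209.90558093,   41.14751124]), np.float64(1.4973565642601918)) (array([ 431.95013151, -250.87537145,   45.11230999]), np.float64(2.1220513813617665))
```

View pics/w1c.png

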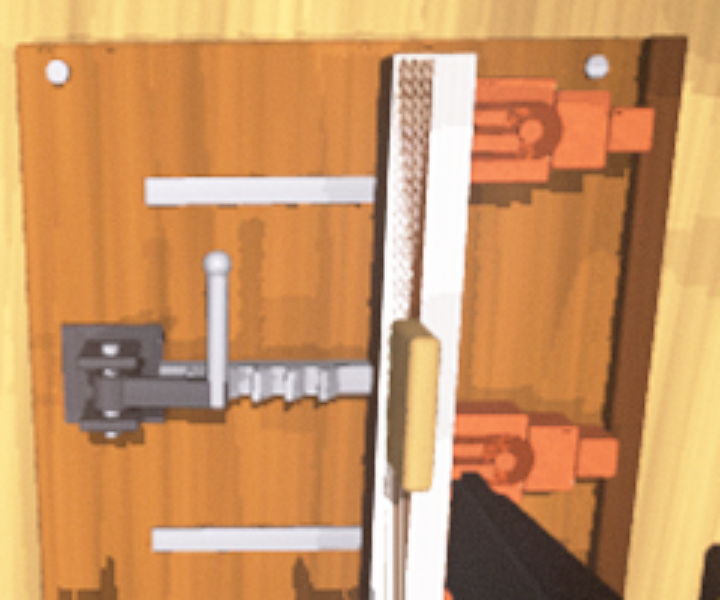

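Run:
```python
from h import *
I1=np.load("w1.npy",allow_pickle=True).item();I2=np.load("w2.npy",allow_pickle=True).item()
A=lambda x,y:(I1,x/3+190-.33,y/3+70-.33)
C=lambda x,y:(I2,x/3+130-.33,y/3+20-.33)
T={"pintip":((216,262),(254,172)),"pinbase":((218,402),(260,328)),"h+":((110,350),(147,272)),"h-":((110,434),(147,366)),
"gripRedge":((435.5,412),(480,322)),"tip1":((653,130),(718,29)),"tip2":((617,458),(691,399))}
P={}
for k,(a,b) in T.items():
    x,r=tri([A(*a),C(*b)]);P[k]=x;print(k,x.round(1),round(r,1))
print("tip3 at 44",plane(*C(679,558),44).round(1),"tip1/2 at44",plane(*C(718,29),44).round(1),plane(*C(691,399),44).round(1),plane(*A(653,130),44).round(1),plane(*A(617,458),44).round(1))
print("screws", plane(*A(57,72),19).round(1),plane(*A(597,67),19).round(1))
print("hinge at 52:",plane(*C(147,272),52),plane(*C(147,366),52),plane(*A(110,350),52),plane(*A(110,434),52))
print("pintip at 56",plane(*A(216,262),56),plane(*C(254,172),56))
plan((480,-188,120),4)
```

```text
pintip [ 476.8 -166.4   56.1] 0.1
pinbase [ 482.3 -230.8   60.2] 0.1
h+ [ 431.1 -210.7   53.4] 0.5
h- [ 432.8 -250.7   57.2] 0.1
gripRedge [ 574.4 -220.1   92.2] 0.3
tip1 [667.6 -96.4  44.6] 0.1
tip2 [ 679.9 -251.3   43. ] 0.2
tip3 at 44 [ 685.4 -327.1   44. ] tip1/2 at44 [667.9 -96.2  44. ] [ 679.8 -251.1   44. ] [667.8 -96.5  44. ] [ 679.2 -251.1   44. ]
screws [398.  -88.4  19. ] [647.8 -69.9  19. ]
hinge at 52: [ 431.24518599 -210.4831244    52.        ] [ 431.61543211 -251.3726192    52.        ] [ 430.66819484 -211.33699736   52.        ] [ 432.56244934 -252.37349911   52.        ]
pintip at 56 [ 476.71355304 -166.53530884   56.        ] [ 476.9251568  -166.35293191   56.        ]
pos [ 530.  -271.6  329.5] jaw 3.8 tool d mm [209.6 -44.1 -86.5] scaled [ 0.4193 -0.0883 -0.1731] turn about tool x -0.2 scaled -0.0012 F [-0.2  0.2 -0.1] op 1.0 t 3.25 j6 -0.65
```

Heights agree with the text: pin 56, hinge about 53, plaque top 44. Jig origin is at about (542.7,-223.1), yaw 4.3°. Pin grip point is (478.4,-187.7,56). Approaching it now.

>>> {"api": "carry_out", "payload": {"grip": [-0.1,-0.1,-0.1,-0.1,-0.1], "linear": [[0,-0.045,-0.08],[0.08,-0.045,-0.09],[0.09,0,0],[0.09,0,0],[0.09,0,0]], "turn": [-0.0028,0,0,0,0]}}

```text
t: 3.75
eef_pos: [483.7, -197.7, 163.8]
tcp_rot: [0.979, 1.569, -0.515]
ft_force: [1.8, -0.9, -0.1]
opening: 0.636
```

Run:
```python
from h import *
plan((478.4,-187.7,51),4.3)
```

```text
pos [ 483.7 -197.7  163.8] jaw 4.4 tool d mm [112.8  -4.7 -10.5] scaled [ 0.2256 -0.0094 -0.0211] turn about tool x 0.1 scaled 0.0007 F [ 1.8 -0.9 -0.1] op 0.636 t 3.75 j6 -0.59
```

>>> {"api": "carry_out", "payload": {"grip": [-0.1,-0.1,-0.1], "linear": [[0,-0.01,-0.02],[0,0,0],[0,0,0]], "turn": [0,0,0]}}

```text
t: 4.05
eef_pos: [479.4, -189.3, 166.9]
tcp_rot: [0.972, 1.567, -0.52]
ft_force: [0.3, 0.1, -0.4]
opening: 0.549
```

Run:
```python
from h import *
plan((478.4,-187.7,51),4.3)
```

```text
pos [ 479.4 -189.3  166.9] jaw 4.5 tool d mm [115.9  -1.2  -1.9] scaled [ 0.2318 -0.0024 -0.0038] turn about tool x 0.2 scaled 0.0011 F [ 0.3  0.1 -0.4] op 0.549 t 4.05 j6 -0.58
```

>>> {"api": "carry_out", "payload": {"grip": [-0.1,-0.1,-0.1,-0.1,-0.1], "linear": [[0.08,-0.0024,-0.004],[0.08,0,0],[0.05,0,0],[0.022,0,0],[0,0,0]], "turn": [0,0,0,0,0]}}

```text
t: 4.55
eef_pos: [477.8, -187.7, 48.9]
tcp_rot: [0.813, 1.57, -0.679]
ft_force: [0.4, 0.6, 0.1]
opening: 0.553
```

>>> {"api": "carry_out", "payload": {"grip": [1,1,1,1,1], "linear": [[0,0,0],[0,0,0],[0,0,0],[0,0,0],[0,0,0]], "turn": [0,0,0,0,0]}}

```text
t: 5.05
eef_pos: [477.4, -187.5, 48.8]
tcp_rot: [0.875, 1.57, -0.618]
ft_force: [0.0, -1.3, 0.9]
opening: 0.188
```

Run:
```python
from h import *
plan((478.4,-187.7,51),4.3)
# arc increments (mm) in jig x,z from pawl 0 to 1.95
th=np.linspace(0,1.95,11)+np.arctan2(6,50);r=50.36
d=np.diff(np.c_[r*np.cos(th),r*np.sin(th)],axis=0)
print((np.c_[-d[:,1],d[:,0]]/500).round(4))
```

```text
pos [ 477.4 -187.5   48.8] jaw 4.5 tool d mm [-2.2  1.   0.3] scaled [-0.0044  0.0019  0.0006] turn about tool x 0.2 scaled 0.001 F [ 0.  -1.3  0.9] op 0.188 t 5.05 j6 -0.58
[[-0.0191 -0.0042]
 [-0.018  -0.0079]
 [-0.0161 -0.0112]
 [-0.0136 -0.0141]
 [-0.0106 -0.0165]
 [-0.0073 -0.0182]
 [-0.0036 -0.0193]
 [ 0.0002 -0.0196]
 [ 0.004  -0.0192]
 [ 0.0077 -0.0181]]
```

Fingers are still closing, so I wait and then follow the arc.

>>> {"api": "carry_out", "payload": {"grip": [1,1,1,1], "linear": [[0,0,0],[0,0,0],[0,0,0],[0,0,0]], "turn": [0,0,0,0]}}

```text
t: 5.45
eef_pos: [477.3, -187.4, 48.4]
tcp_rot: [-0.668, 1.571, -2.161]
ft_force: [0.5, 0.0, 0.2]
opening: 0.002
```

>>> {"api": "carry_out", "payload": {"grip": [1,1,1,1,1], "linear": [[-0.019,-0.004,0],[-0.018,-0.008,0],[-0.016,-0.011,0],[-0.0135,-0.014,0],[-0.0105,-0.0165,0]], "turn": [0,0,0,0,0]}}

```text
t: 5.95
eef_pos: [450.1, -189.6, 87.8]
tcp_rot: [0.854, 1.57, -0.638]
ft_force: [0.6, -0.6, 0.0]
opening: 0.005
```

>>> {"api": "carry_out", "payload": {"grip": [1,1,1,1,1], "linear": [[-0.0075,-0.018,0],[-0.0035,-0.0193,0],[0,-0.0196,0],[0.004,-0.0192,0],[0.0077,-0.018,0]], "turn": [0,0,0,0,0]}}

```text
t: 6.45
eef_pos: [402.8, -193.2, 86.3]
tcp_rot: [0.263, 1.571, -1.229]
ft_force: [0.5, 0.0, -0.6]
opening: 0.008
```

Run:
```python
from h import *
plan((478.4,-187.7,51),4.3)
cv2.imwrite("pics/w3.png",cams.read_camera("wrist"))
```

```text
pos [ 402.8 -193.2   86.3] jaw 4.5 tool d mm [35.3 75.8  0.4] scaled [0.0707 0.1515 0.0008] turn about tool x 0.2 scaled 0.001 F [ 0.5  0.  -0.6] op 0.008 t 6.45 j6 -0.67
```

View pics/w3.png

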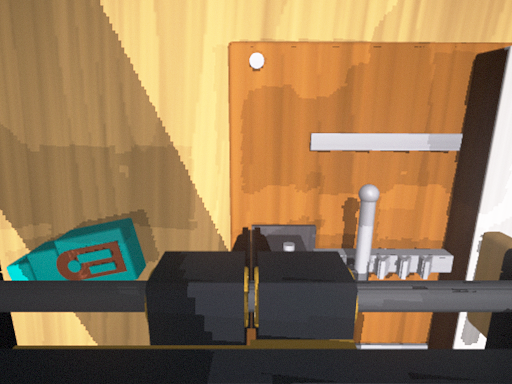

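Shut to 0 with the pawl still down (pin tip at (368,193)): the pin was missed. I check where the pin and TCP project.

Run:
```python
from h import *
i=cams.camera_info("wrist");s,p,R=pose()
print("TCP px",proj(i,p),"tip px",proj(i,p+14*R[:,0]),"pad behind",proj(i,p-20*R[:,0]))
print("pin z56",plane(i,368,193,56).round(1),plane(i,362,258,56).round(1))
print("predict pin tip",proj(i,(476.8,-166.5,56)))
a=cams.read_camera("top");b=cams.read_camera("side");cv2.imwrite("pics/side3.png",b)
cv2.imwrite("pics/s3.png",cv2.resize(b[180:280,210:370],None,fx=5,fy=5,interpolation=cv2.INTER_CUBIC))
j=cams.camera_info("side");print("TCP in side",proj(j,p),"pin",proj(j,(478,-187,56)))
```

```text
TCP px (np.float64(250.87635693329327), np.float64(240.06874806995853)) tip px (np.float64(250.89498250230469), np.float64(231.40285946605167)) pad behind (np.float64(250.84483970970757), np.float64(254.7327161092611))
pin z56 [ 475.4 -166.4   56. ] [ 479.  -212.1   56. ]
predict pin tip (np.float64(370.117140845539), np.float64(193.29539362973006))
TCP in side (np.float64(259.33033565775554), np.float64(224.3183598680041)) pin (np.float64(275.93597107135326), np.float64(223.0895131754866))
```

View pics/s3.png

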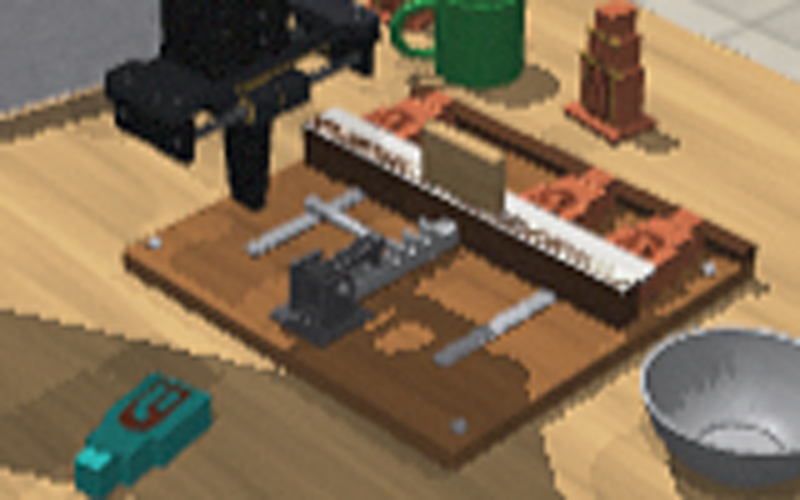

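The side picture shows the fingertip at crop (255,205), which is higher than the TCP and the 14 mm of finger should put it. I measure the fingertip from both views.

Run:
```python
from h import *
s,p,R=pose();W=cams.camera_info("wrist");S=cams.camera_info("side")
for d in(14,0,-10):
  for z in(-10,0,10):
    q=p+R@[d,0,z];print(d,z,"wrist",np.round(proj(W,q),1),"side",np.round(proj(S,q),1))
a=cv2.imread("pics/w3.png")[200:320,190:320];b=cv2.imread("pics/side3.png")[190:230,240:280]
o=np.hstack([cv2.resize(a,(433,400),interpolation=cv2.INTER_NEAREST),cv2.resize(b,(360,400),interpolation=cv2.INTER_NEAREST)])
cv2.imwrite("pics/c5.png",np.clip(o.astype(int)*2,0,255).astype(np.uint8))
```

```text
14 -10 wrist [250.9 216. ] side [257.8 226.4]
14 0 wrist [250.9 231.4] side [259.9 227.6]
14 10 wrist [250.9 246.3] side [261.9 228.8]
0 -10 wrist [250.9 223.8] side [257.7 222.9]
0 0 wrist [250.9 240. ] side [259.8 224. ]
0 10 wrist [250.9 255.9] side [261.9 225.2]
-10 -10 wrist [250.9 230. ] side [257.7 220.3]
-10 0 wrist [250.9 247. ] side [259.7 221.5]
-10 10 wrist [250.9 263.6] side [261.8 222.6]
```

View pics/c5.png

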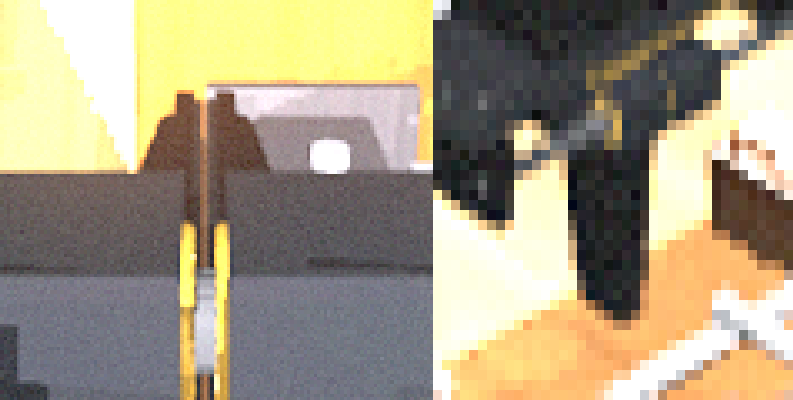

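Run:
```python
from h import *
S=cams.camera_info("side")
for n,q in dict(near=(401.5,-392.2,18),left=(377.7,-77,18),right=(707.5,-369,30),pintip=(476.8,-166.4,56),plaque3tip=(685.4,-327.1,44),grip=(567,-221,100)).items():
    u,v=proj(S,q);print(n,round((u-210)*5),round((v-180)*5))
s,p,R=pose();print(p,s["joints"])
```

```text
near 451 449
left 119 246
right 757 240
pintip 309 204
plaque3tip 690 209
grip 461 136
[ 403.15157848 -193.19840428   86.19409694] [-5.94812745e-01  4.20863576e-01  2.10361831e+00 -5.90075140e-05
  6.17995349e-01 -6.72257619e-01]
```

Static points fit the side view to about 2 px, yet the fingertip shows about 25 mm short of the stated 14 mm ahead of the TCP. I feel for the jig bed (18 mm) with small steps to measure the real tip.

>>> {"api": "carry_out", "payload": {"grip": [1,1,1,1,1], "linear": [[0.05,0,0],[0.04,0,0],[0,0,0],[0,0,0],[0,0,0]], "turn": [0,0,0,0,0]}}

```text
t: 7.1
eef_pos: [404.2, -193.4, 42.3]
tcp_rot: [0.835, 1.57, -0.658]
ft_force: [0.4, -0.8, -0.4]
opening: 0.004
```

>>> {"api": "carry_out", "payload": {"grip": [1,1,1], "linear": [[0.01,0,0],[0.006,0,0],[0,0,0]], "turn": [0,0,0]}}

```text
t: 7.4
eef_pos: [403.6, -193.1, 33.4]
tcp_rot: [-1.714, 1.571, 3.076]
ft_force: [-0.6, 0.4, 0.2]
opening: 0.006
```

>>> {"api": "carry_out", "payload": {"grip": [1,1], "linear": [[0.006,0,0],[0,0,0]], "turn": [0,0]}}

```text
t: 7.6
eef_pos: [403.6, -193.1, 30.3]
tcp_rot: [-1.951, 1.571, 2.84]
ft_force: [-0.7, -0.5, -0.1]
opening: 0.007
```

>>> {"api": "carry_out", "payload": {"grip": [1,1], "linear": [[0.008,0,0],[0,0,0]], "turn": [0,0]}}

```text
t: 7.8
eef_pos: [403.6, -193.1, 26.2]
tcp_rot: [-2.08, 1.57, 2.71]
ft_force: [-1.0, 0.5, -0.3]
opening: 0.005
```

>>> {"api": "carry_out", "payload": {"grip": [1,1], "linear": [[0.006,0,0],[0,0,0]], "turn": [0,0]}}

```text
t: 8.0
eef_pos: [403.6, -193.1, 23.3]
tcp_rot: [-2.066, 1.57, 2.725]
ft_force: [-0.1, 0.6, 0.5]
opening: 0.005
```

Run:
```python
from h import *
plan((404,-193,20),4.3)
```

```text
pos [ 403.6 -193.1   23.3] jaw 4.5 tool d mm [ 3.3  0.4 -0.1] scaled [ 0.0065  0.0008 -0.0002] turn about tool x 0.2 scaled 0.001 F [-0.1  0.6  0.5] op 0.005 t 8.0 j6 -0.67
```

Still no contact (a 14 mm tip would be 9 mm into the bed), so the tip really is shorter. Continuing down.

>>> {"api": "carry_out", "payload": {"grip": [1,1], "linear": [[0.007,0,0],[0,0,0]], "turn": [0,0]}}

```text
t: 8.2
eef_pos: [403.6, -193.1, 19.7]
tcp_rot: [-2.073, 1.57, 2.718]
ft_force: [-0.3, -0.3, 0.6]
opening: 0.007
```

>>> {"api": "carry_out", "payload": {"grip": [1,1], "linear": [[0.006,0,0],[0,0,0]], "turn": [0,0]}}

```text
t: 8.4
eef_pos: [403.6, -193.1, 16.8]
tcp_rot: [-2.073, 1.57, 2.717]
ft_force: [0.5, -0.2, -0.1]
opening: 0.005
```

>>> {"api": "carry_out", "payload": {"grip": [1,1], "linear": [[0.005,0,0],[0,0,0]], "turn": [0,0]}}

```text
t: 8.6
eef_pos: [403.6, -193.1, 14.3]
tcp_rot: [-1.955, 1.571, 2.836]
ft_force: [0.5, -0.9, 0.5]
opening: 0.005
```

>>> {"api": "carry_out", "payload": {"grip": [1,1], "linear": [[0.005,0,0],[0,0,0]], "turn": [0,0]}}

```text
t: 8.8
eef_pos: [403.6, -193.1, 11.8]
tcp_rot: [-1.987, 1.571, 2.803]
ft_force: [0.3, -0.7, 0.1]
opening: 0.006
```

>>> {"api": "carry_out", "payload": {"grip": [1,1], "linear": [[0.005,0,0],[0,0,0]], "turn": [0,0]}}

```text
t: 9.0
eef_pos: [403.6, -193.1, 9.3]
tcp_rot: [-1.988, 1.571, 2.803]
ft_force: [0.9, -0.4, -0.5]
opening: 0.003
```

>>> {"api": "carry_out", "payload": {"grip": [1,1], "linear": [[0.005,0,0],[0,0,0]], "turn": [0,0]}}

```text
t: 9.2
eef_pos: [403.6, -193.1, 6.8]
tcp_rot: [-1.985, 1.571, 2.805]
ft_force: [-0.2, -0.2, -0.5]
opening: 0.006
```

Run:
```python
from h import *
plan((404,-193,20),4.3)
s,p,R=pose();S=cams.camera_info("side");print([np.round(proj(S,p+R@[d,0,0]),1) for d in(14,0,-10,-20)])
b=cams.read_camera("side");cv2.imwrite("pics/side4.png",b)
cv2.imwrite("pics/s4.png",cv2.resize(b[190:270,220:300],None,fx=7,fy=7,interpolation=cv2.INTER_NEAREST))
```

```text
pos [ 403.6 -193.1    6.8] jaw 4.5 tool d mm [-13.2   0.4  -0.1] scaled [-0.0264  0.0008 -0.0002] turn about tool x 0.2 scaled 0.001 F [-0.2 -0.2 -0.5] op 0.006 t 9.2 j6 -0.67
[array([260.4, 247.2]), array([260.3, 243.8]), array([260.3, 241.4]), array([260.2, 238.9])]
```

View pics/s4.png

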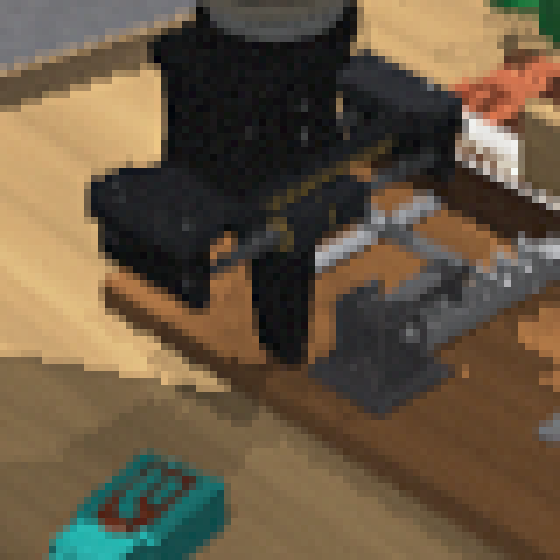

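>>> {"api": "carry_out", "payload": {"grip": [1,1], "linear": [[0.004,0,0],[0,0,0]], "turn": [0,0]}}

```text
t: 9.45
eef_pos: [403.6, -193.2, 4.9]
tcp_rot: [-1.779, 1.571, 3.012]
ft_force: [0.7, 0.4, -0.3]
opening: 0.003
```

>>> {"api": "carry_out", "payload": {"grip": [1,1], "linear": [[0.004,0,0],[0,0,0]], "turn": [0,0]}}

```text
t: 9.65
eef_pos: [403.8, -193.2, 4.1]
tcp_rot: [0.823, 1.57, -0.669]
ft_force: [-4.2, 1.4, 22.5]
opening: 0.008
```

>>> {"api": "carry_out", "payload": {"grip": [1,1], "linear": [[0.003,0,0],[0,0,0]], "turn": [0,0]}}

```text
t: 9.85
eef_pos: [403.8, -193.3, 4.0]
tcp_rot: [0.844, 1.569, -0.648]
ft_force: [-8.2, 4.5, 51.1]
opening: 0.004
```

Contact at TCP z = 4.2 on the 18 mm bed: the real tips are 14 mm *behind* the reported TCP, so everything sits 28 mm further back than stated. I'll aim 28 mm lower throughout. Backing off and retrying the pin.

>>> {"api": "carry_out", "payload": {"grip": [1,1,-0.1,-0.1,-0.1], "linear": [[-0.04,0,0],[-0.09,0,0],[-0.02,0.09,0],[0,0.06,0],[0,0,0]], "turn": [0,0,0,0,0]}}

```text
t: 10.35
eef_pos: [481.7, -187.5, 77.3]
tcp_rot: [1.012, 1.567, -0.48]
ft_force: [0.3, 0.4, -0.6]
opening: 0.201
```

Run:
```python
from h import *
plan((478.4,-187.7,23),4.3)
```

```text
pos [ 481.7 -187.5   77.3] jaw 4.6 tool d mm [54.2 -3.5 -0.2] scaled [ 0.1085 -0.007  -0.0003] turn about tool x 0.3 scaled 0.0015 F [ 0.3  0.4 -0.6] op 0.201 t 10.35 j6 -0.58
```

>>> {"api": "carry_out", "payload": {"grip": [-0.1,-0.1,-0.1,-0.1,-0.1], "linear": [[0,-0.006,0],[0,0,0],[0,0,0],[0.055,0,0],[0.053,0,0]], "turn": [0,0,0,0,0]}}

```text
t: 10.85
eef_pos: [475.3, -187.9, 22.4]
tcp_rot: [0.929, 1.569, -0.564]
ft_force: [1.3, -1.0, -0.2]
opening: 0.545
```

>>> {"api": "carry_out", "payload": {"grip": [1,1,1,1,1], "linear": [[0,0,0],[0,0,0],[0,0,0],[0,0,0],[0,0,0]], "turn": [0,0,0,0,0]}}

```text
t: 11.35
eef_pos: [475.8, -187.7, 23.4]
tcp_rot: [0.935, 1.569, -0.558]
ft_force: [-0.6, -0.5, 0.4]
opening: 0.187
```

>>> {"api": "carry_out", "payload": {"grip": [1,1,1,1], "linear": [[0,0,0],[0,0,0],[0,0,0],[0,0,0]], "turn": [0,0,0,0]}}

```text
t: 11.75
eef_pos: [478.8, -187.7, 23.8]
tcp_rot: [1.172, 1.563, -0.32]
ft_force: [16.4, 9.7, 1.3]
opening: 0.099
```

Run:
```python
from h import *
plan((478.4,-187.7,23),4.3)
```

```text
pos [ 478.8 -187.7   23.8] jaw 4.5 tool d mm [ 0.8 -0.4 -0.1] scaled [ 0.0015 -0.0008 -0.0001] turn about tool x 0.2 scaled 0.001 F [16.4  9.7  1.3] op 0.099 t 11.75 j6 -0.58
```

Pin held (0.099 ≈ 9.4 mm). Following the arc now.

>>> {"api": "carry_out", "payload": {"grip": [1,1,1,1,1], "linear": [[0,0.006,0],[-0.019,-0.004,0],[-0.018,-0.008,0],[-0.016,-0.011,0],[-0.0135,-0.014,0]], "turn": [0,0,0,0,0]}}

```text
t: 12.25
eef_pos: [462.0, -188.9, 57.8]
tcp_rot: [1.225, 1.565, -0.269]
ft_force: [12.9, 8.8, 8.0]
opening: 0.099
```

>>> {"api": "carry_out", "payload": {"grip": [1,1,1,1,1], "linear": [[-0.0105,-0.0165,0],[-0.0075,-0.018,0],[-0.0035,-0.0193,0],[0,-0.0196,0],[0.004,-0.0192,0]], "turn": [0,0,0,0,0]}}

```text
t: 12.75
eef_pos: [413.6, -192.6, 65.4]
tcp_rot: [0.926, 1.569, -0.566]
ft_force: [4.2, 1.7, -0.4]
opening: 0.099
```

>>> {"api": "carry_out", "payload": {"grip": [1,1], "linear": [[0.008,-0.018,0],[0,0,0]], "turn": [0,0]}}

```text
t: 12.95
eef_pos: [403.2, -193.0, 60.2]
tcp_rot: [-2.041, 1.569, 2.75]
ft_force: [-5.0, -2.2, 7.5]
opening: 0.099
```

Run:
```python
from h import *
plan((478.4,-187.7,23),4.3)
```

```text
pos [ 403.2 -193.    60.2] jaw 4.5 tool d mm [37.  75.4  0.6] scaled [0.0741 0.1508 0.0012] turn about tool x 0.2 scaled 0.0008 F [-5.  -2.2  7.5] op 0.099 t 12.95 j6 -0.67
```

>>> {"api": "carry_out", "payload": {"grip": [-0.1,-0.1,-0.1,-0.1,-0.1], "linear": [[0,0,0],[0,0,0],[0,0,0],[-0.06,0,0],[-0.06,0,0]], "turn": [0,0,0,0,0]}}

```text
t: 13.45
eef_pos: [404.5, -192.7, 120.7]
tcp_rot: [-2.221, 1.568, 2.569]
ft_force: [0.5, -0.0, -0.3]
opening: 0.459
```

>>> {"api": "carry_out", "payload": {"grip": [-0.1,-0.1,-0.1,-0.1,-0.1], "linear": [[0,0.08,0.02],[0,0.08,0.02],[0,0.08,0.02],[0,0.083,0.02],[0,0,0]], "turn": [0,0,0,0,0]}}

```text
t: 13.95
eef_pos: [573.0, -220.8, 119.9]
tcp_rot: [1.072, 1.569, -0.419]
ft_force: [-0.8, 0.2, -0.3]
opening: 0.549
```

Run:
```python
from h import *
plan((567.4,-220.5,52),4.3)
cv2.imwrite("pics/w5.png",cams.read_camera("wrist"))
```

```text
pos [ 573.  -220.8  119.9] jaw 4.6 tool d mm [67.9 -5.6 -0.8] scaled [ 0.1358 -0.0113 -0.0015] turn about tool x 0.3 scaled 0.0014 F [-0.8  0.2 -0.3] op 0.549 t 13.95 j6 -0.55
```

View pics/w5.png

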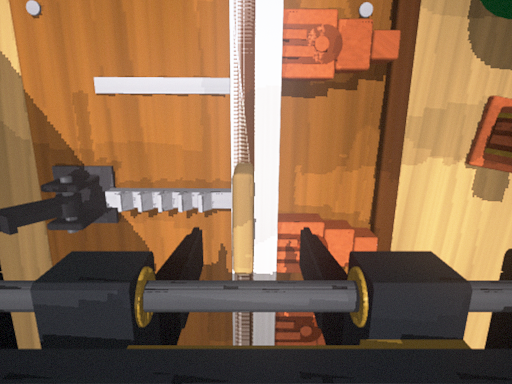

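The pawl lies back at (35,212) with the rod clear. The grip plate (243,215) stands between the open fingers. Gripping the bar.

>>> {"api": "carry_out", "payload": {"grip": [-0.1,-0.1,-0.1,-0.1,1], "linear": [[0,-0.011,0],[0.07,0,0],[0.066,0,0],[0,0,0],[0,0,0]], "turn": [0,0,0,0,0]}}

```text
t: 14.5
eef_pos: [562.8, -220.8, 53.2]
tcp_rot: [-2.007, 1.57, 2.784]
ft_force: [0.4, 0.5, 0.2]
opening: 0.507
```

>>> {"api": "carry_out", "payload": {"grip": [1,1,1,1,1], "linear": [[0,0,0],[0,0,0],[0,0,0],[0,0,0],[0,0,0]], "turn": [0,0,0,0,0]}}

```text
t: 15.0
eef_pos: [564.3, -220.9, 53.4]
tcp_rot: [1.104, 1.569, -0.389]
ft_force: [2.7, 1.4, 5.3]
opening: 0.15
```

>>> {"api": "carry_out", "payload": {"grip": [1,1,1], "linear": [[0,0,0],[0,0,0],[0,0,0]], "turn": [0,0,0]}}

```text
t: 15.3
eef_pos: [564.3, -220.9, 53.4]
tcp_rot: [1.124, 1.569, -0.369]
ft_force: [2.3, 1.5, 7.0]
opening: 0.145
```

Run:
```python
from h import *
plan((567.4,-220.5,52),4.3)
```

```text
pos [ 564.3 -220.9   53.4] jaw 4.5 tool d mm [ 1.4  3.1 -0.2] scaled [ 0.0028  0.0062 -0.0003] turn about tool x 0.2 scaled 0.0009 F [2.3 1.5 7. ] op 0.145 t 15.3 j6 -0.56
```

>>> {"api": "carry_out", "payload": {"grip": [1,1,1,1,1], "linear": [[0,-0.024,0],[0,-0.024,0],[0,-0.024,0],[0,-0.022,0],[0,0,0]], "turn": [0,0,0,0,0]}}

```text
t: 15.8
eef_pos: [522.9, -224.3, 53.5]
tcp_rot: [1.299, 1.556, -0.196]
ft_force: [40.1, 13.0, -10.1]
opening: 0.147
```

>>> {"api": "carry_out", "payload": {"grip": [1,1,-0.1,-0.1,-0.1], "linear": [[0,0,0],[0,0,0],[0,0,0],[0,0,0],[0,0,0]], "turn": [0,0,0,0,0]}}

```text
t: 16.3
eef_pos: [516.5, -224.2, 52.5]
tcp_rot: [-1.856, 1.57, 2.935]
ft_force: [-0.6, -0.4, -0.3]
opening: 0.346
```

>>> {"api": "carry_out", "payload": {"grip": [-0.3,-0.3,-0.3,-0.3,-0.3], "linear": [[-0.08,0,0],[-0.08,0,0],[-0.08,0,0],[-0.08,0,0],[0,0,0]], "turn": [0,0,0,0,0]}}

```text
t: 16.8
eef_pos: [517.8, -225.4, 217.5]
tcp_rot: [0.929, 1.563, -0.564]
ft_force: [0.4, 0.6, -0.1]
opening: 0.644
```

Run:
```python
from h import *
plan((620,-220,200),-85.7)
np.save("w6.npy",cams.camera_info("wrist"),allow_pickle=True)
cv2.imwrite("pics/w6.png",cams.read_camera("wrist"))
```

```text
pos [ 517.8 -225.4  217.5] jaw 4.5 tool d mm [ 18.1 102.2   2.5] scaled [0.0362 0.2044 0.0049] turn about tool x -89.8 scaled -0.4991 F [ 0.4  0.6 -0.1] op 0.644 t 16.8 j6 -0.61
```

View pics/w6.png

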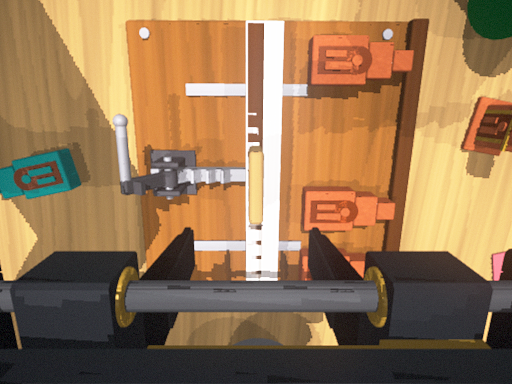

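The pawl stays back (pin at (120,120)), and the bar has cleared the plaques; their near ends are exposed at (311,60) and (304,210). Measuring the bar travel and plaques.

Run:
```python
from h import *
I=np.load("w6.npy",allow_pickle=True).item()
c,s_=np.cos(np.radians(4.3)),np.sin(np.radians(4.3))
def jig(p): d=np.array(p[:2])-(542.7,-223.1);return np.round([c*d[0]+s_*d[1],-s_*d[0]+c*d[1]],1)
for n,u,v,z in(("grip R",263,188,100),("grip L",250,188,100),("bar far edge",283.5,188,54),("tip1",412.5,62,44),("near1",311,60,44),("tip2",393,211,44),("near2",303.5,210,44)):
    print(n,jig(plane(I,u,v,z)),plane(I,u,v,z).round(1))
a=cv2.imread("pics/w6.png");h=cv2.cvtColor(a,cv2.COLOR_BGR2HSV)
m=cv2.inRange(h,(3,130,120),(10,255,255));m[:, :296]=0;m[:,420:]=0;m[275:]=0
m=cv2.morphologyEx(m,cv2.MORPH_OPEN,np.ones((3,3)))
N,l,st,ce=cv2.connectedComponentsWithStats(m)
for k in range(1,N):
    if st[k,4]>150:
        print(st[k],ce[k])
plan((542.7+70*c+0,-223.1,200),-85.7)
```

```text
grip R [-13.3   1.6] [ 529.3 -222.5  100. ]
grip L [-25.2   1.6] [ 517.5 -223.4  100. ]
bar far edge [10.2 -9.7] [ 553.6 -232.    54. ]
tip1 [134.4 115.5] [668.1 -97.9  44. ]
near1 [ 34.5 117. ] [ 568.3 -103.9   44. ]
tip2 [132.9 -38.1] [ 678.1 -251.2   44. ]
near2 [ 33.9 -37.1] [ 579.3 -257.5   44. ]
[ 309   35  105   50 3915] [356.15274585  60.55121328]
[ 302  187   94   44 2580] [342.09922481 208.01046512]
[301 248   8  27 173] [304.27745665 261.05202312]
[340 248  25  25 287] [354.52961672 258.81533101]
pos [ 516.9 -224.9  214.7] jaw 4.5 tool d mm [15.  95.4  5.6] scaled [0.0299 0.1907 0.0112] turn about tool x -89.8 scaled -0.4991 F [-0.3 -0.2 -0.4] op 0.648 t 16.85 j6 -0.61
```

Bar travelled 45 mm. Plaques are centred at jig (84.5,116), (83.4,-37.6) and about (84,-113.5). Turning the jaws across the plaques.

>>> {"api": "carry_out", "payload": {"grip": [-0.35,-0.35,-0.35,-0.35,-0.35], "linear": [[0,0,0],[0,0,0],[0,0,0],[0,0,0],[0,0,0]], "turn": [-0.0454,-0.0454,-0.0454,-0.0454,-0.0454]}}

```text
t: 17.35
eef_pos: [515.8, -224.2, 210.8]
tcp_rot: [-2.83, 1.568, 2.679]
ft_force: [-0.5, -0.7, -0.0]
opening: 0.677
```

>>> {"api": "carry_out", "payload": {"grip": [-0.35,-0.35,-0.35,-0.35,-0.35], "linear": [[0,0,0],[0,0,0],[0,0,0],[0,0,0],[0,0,0]], "turn": [-0.0454,-0.0454,-0.0454,-0.0454,-0.0454]}}

```text
t: 17.85
eef_pos: [515.8, -224.2, 210.8]
tcp_rot: [2.745, 1.568, 2.685]
ft_force: [-0.6, 0.2, -0.7]
opening: 0.675
```

>>> {"api": "carry_out", "payload": {"grip": [-0.35,-0.35,-0.35,-0.35,-0.35], "linear": [[0,0,0],[0,0.07,0.05],[0,0.06,0.05],[0,0.08,0.05],[0,0,0]], "turn": [-0.045,0,0,0,0]}}

```text
t: 18.35
eef_pos: [584.4, -110.1, 210.6]
tcp_rot: [2.577, 1.568, 2.656]
ft_force: [0.0, -0.4, -0.5]
opening: 0.674
```

Run:
```python
from h import *
plan((602.9,-102.7,8),94.3)
s,p,R=pose();print(R.round(2))
```

```text
pos [ 584.4 -110.1  210.6] jaw 94.5 tool d mm [202.5   5.6  19.5] scaled [0.405  0.0112 0.0391] turn about tool x 0.2 scaled 0.0012 F [ 0.  -0.4 -0.5] op 0.674 t 18.35 j6 -1.95
[[-0.   -0.08  1.  ]
 [ 0.    1.    0.08]
 [-1.    0.   -0.  ]]
```

>>> {"api": "carry_out", "payload": {"grip": [-0.35,-0.35,-0.35,-0.35,-0.35], "linear": [[0,0.011,0.039],[0.09,0,0],[0.09,0,0],[0.09,0,0],[0,0,0]], "turn": [0.0011,0,0,0,0]}}

```text
t: 18.85
eef_pos: [598.7, -106.7, 71.3]
tcp_rot: [2.808, 1.559, 2.879]
ft_force: [0.1, 0.6, -0.8]
opening: 0.678
```

Run:
```python
from h import *
plan((602.9,-102.7,8),94.3)
c=cams.camera_info("wrist");a=cams.read_camera("wrist");cv2.imwrite("pics/w7.png",a)
# plaque silhouette edges at top plane
h=cv2.cvtColor(a,cv2.COLOR_BGR2HSV);m=cv2.inRange(h,(3,130,100),(10,255,255))
m=cv2.morphologyEx(m,cv2.MORPH_OPEN,np.ones((3,3)))
N,l,st,ce=cv2.connectedComponentsWithStats(m)
for k in range(1,N):
    if st[k,4]>600: print(st[k],ce[k].round(0),[plane(c,u,ce[k][1],44).round(0)[:2] for u in(st[k,0],st[k,0]+st[k,2])])
print("TCP px",proj(c,pose()[1]-[0,0,-10]))
```

```text
pos [ 598.7 -106.7   71.3] jaw 94.1 tool d mm [63.3  3.5  5.2] scaled [0.1266 0.007  0.0104] turn about tool x -0.2 scaled -0.0012 F [ 0.1  0.6 -0.8] op 0.678 t 18.85 j6 -1.93
[ 222  172   71  109 6315] [257. 223.] [array([ 600., -124.]), array([597., -78.])]
[  0 202  21  79 962] [  8. 247.] [array([ 627., -271.]), array([ 627., -257.])]
TCP px (np.float64(247.27671003137394), np.float64(250.20000397549788))
```

View pics/w7.png

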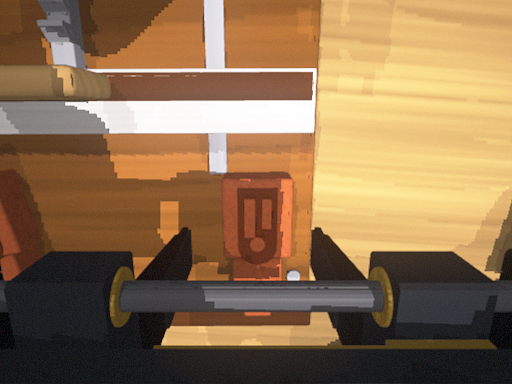

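Plaque 1 lies centred between the fingers (222–293 px wide, 46 mm). The plaque at the left edge (8,247) looks skewed, so I'll re-measure it later. Descending.

>>> {"api": "carry_out", "payload": {"grip": [-0.35,-0.35,-0.35,-0.35,-0.35], "linear": [[0,0.009,0.01],[0.06,0,0],[0.05,0,0],[0.016,0,0],[0,0,0]], "turn": [-0.0011,0,0,0,0]}}

```text
t: 19.4
eef_pos: [607.8, -102.3, 15.5]
tcp_rot: [-0.454, 1.57, -0.379]
ft_force: [0.9, -0.6, 1.4]
opening: 0.675
```

>>> {"api": "carry_out", "payload": {"grip": [1,1,1,1,1], "linear": [[0,0,0],[0,0,0],[0,0,0],[0,0,0],[0,0,0]], "turn": [0,0,0,0,0]}}

```text
t: 19.9
eef_pos: [607.8, -102.4, 15.8]
tcp_rot: [-0.361, 1.569, -0.286]
ft_force: [-0.7, 0.4, 6.7]
opening: 0.483
```

Run:
```python
from h import *
plan((602.9,-102,8),94.3)
```

```text
pos [ 607.8 -102.4   15.8] jaw 94.3 tool d mm [ 7.8  0.8 -4.9] scaled [ 0.0155  0.0016 -0.0098] turn about tool x 0.0 scaled 0.0 F [-0.7  0.4  6.7] op 0.483 t 19.9 j6 -1.92
```

Held at 45.9 mm. Lifting and carrying to the tray.

>>> {"api": "carry_out", "payload": {"grip": [1,1,1,1,1], "linear": [[-0.05,0,0],[-0.09,0,0],[-0.09,0,0],[0,0,0],[0,0.08,-0.035]], "turn": [0,0,0,0,0]}}

```text
t: 20.4
eef_pos: [588.7, -66.3, 130.5]
tcp_rot: [-0.423, 1.566, -0.351]
ft_force: [0.6, 1.7, -2.3]
opening: 0.486
```

>>> {"api": "carry_out", "payload": {"grip": [1,1,1,1,1], "linear": [[0,0.087,-0.037],[0,0.087,-0.037],[0,0.087,-0.037],[0,0.087,-0.037],[0,0.087,-0.037]], "turn": [0,0,0,0,0]}}

```text
t: 20.9
eef_pos: [476.8, 147.5, 129.1]
tcp_rot: [-2.928, 1.57, -2.853]
ft_force: [0.7, 0.8, -2.0]
opening: 0.48
```

>>> {"api": "carry_out", "payload": {"grip": [1,1,1,1,1], "linear": [[0,0.08,-0.037],[0,0,0],[0,0,0],[0,0,0],[0,0,0]], "turn": [0,0.032,0.032,0,0]}}

```text
t: 21.4
eef_pos: [456.7, 184.6, 129.2]
tcp_rot: [-2.6, 1.57, -2.723]
ft_force: [-0.1, -0.1, -2.0]
opening: 0.479
```

Run:
```python
from h import *
plan((453.9,192,4),82.7)
np.save("w8.npy",cams.camera_info("wrist"),allow_pickle=True)
cv2.imwrite("pics/w8.png",cams.read_camera("wrist"))
```

```text
pos [456.7 184.6 129.2] jaw 82.9 tool d mm [125.2   7.1  -3.6] scaled [ 0.2504  0.0142 -0.0072] turn about tool x 0.2 scaled 0.0013 F [-0.1 -0.1 -2. ] op 0.479 t 21.4 j6 -1.2
```

View pics/w8.png

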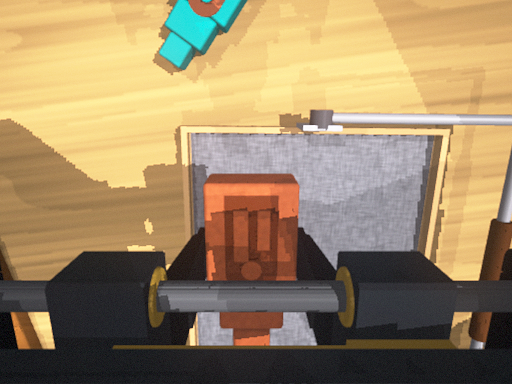

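The plaque is held (front at (250,225)) over the tray. The tray's near rim corners are at (181,127) and (449,130); the hinge plate and handle arm are right of (320,118). I check the tray pose from these.

Run:
```python
from h import *
I=np.load("w8.npy",allow_pickle=True).item()
a=plane(I,181,127,18);b=plane(I,449,130,18);print(a,b,np.linalg.norm(a-b))
d=(b-a)[:2]/np.linalg.norm((b-a)[:2]);print("yaw",np.degrees(np.arctan2(-d[0],d[1])),"centre",(a+b)[:2]/2+125*np.array([d[1],-d[0]]))
# plaque back edge in wrist: where on plaque is the grasp
s,p,R=pose()
zt=p[2]-15.8+44
print("plaque back edge",plane(I,205,180,zt),plane(I,298,180,zt),"tcp",p)
```

```text
[393.46540361 133.73801442  18.        ] [424.05215643 359.96206059  18.        ] 228.2824314560336
yaw -7.70001535646276 centre [532.63167549 230.10173113]
plaque back edge [414.00826366 169.67685244 157.48173392] [419.34699609 212.77761952 157.48173392] tcp [456.77127359 184.4331073  129.28173392]
```

>>> {"api": "carry_out", "payload": {"grip": [1,1,1,1,1], "linear": [[0,0.0175,0.002],[0.08,0,0],[0.08,0,0],[0.06,0,0],[0.02,0,0]], "turn": [0.0022,0,0,0,0]}}

```text
t: 21.95
eef_pos: [458.1, 193.1, 7.1]
tcp_rot: [-2.725, 1.567, -2.857]
ft_force: [1.1, 0.8, -1.7]
opening: 0.479
```

>>> {"api": "carry_out", "payload": {"grip": [1,1], "linear": [[0,0,0],[0,0,0]], "turn": [0,0]}}

```text
t: 22.15
eef_pos: [459.6, 193.5, 10.5]
tcp_rot: [0.331, 1.57, 0.198]
ft_force: [-0.4, 1.0, -2.5]
opening: 0.483
```

Run:
```python
from h import *
plan((459,193.3,3.5),82.5)
```

```text
pos [459.6 193.5  10.5] jaw 82.4 tool d mm [ 7.  -0.3 -0.6] scaled [ 0.0139 -0.0006 -0.0011] turn about tool x -0.1 scaled -0.0006 F [-0.4  1.  -2.5] op 0.483 t 22.15 j6 -1.17
```

Lower 6.5 mm more, release and rise.

>>> {"api": "carry_out", "payload": {"grip": [1,1,-0.3,-0.3,-0.3], "linear": [[0.013,0,0],[0,0,0],[0,0,0],[0,0,0],[0,0,0]], "turn": [0,0,0,0,0]}}

```text
t: 22.65
eef_pos: [459.1, 193.3, 3.4]
tcp_rot: [0.279, 1.57, 0.146]
ft_force: [0.2, 0.1, -0.3]
opening: 0.637
```

>>> {"api": "carry_out", "payload": {"grip": [-0.35,-0.35,-0.35,-0.35,-0.35], "linear": [[-0.04,0,0],[-0.09,0,0],[-0.09,0,0],[-0.09,0,0],[0,0,0]], "turn": [0,0,0,0,0]}}

```text
t: 23.15
eef_pos: [461.0, 193.9, 163.4]
tcp_rot: [0.391, 1.562, 0.258]
ft_force: [0.8, -0.3, -0.2]
opening: 0.672
```

>>> {"api": "carry_out", "payload": {"grip": [-0.35,-0.35,-0.35,-0.35,-0.35], "linear": [[0,0,0],[0,0,0],[0,-0.09,0.02],[0,-0.09,0.02],[0,-0.09,0.02]], "turn": [-0.033,-0.033,0,0,0]}}

```text
t: 23.65
eef_pos: [498.8, 59.6, 157.6]
tcp_rot: [-3.045, 1.57, -2.97]
ft_force: [1.3, -0.1, -1.2]
opening: 0.676
```

>>> {"api": "carry_out", "payload": {"grip": [-0.35,-0.35,-0.35,-0.35,-0.35], "linear": [[0,-0.09,0.02],[0,-0.09,0.02],[0,-0.09,0.02],[0,-0.09,0.02],[0,0,0]], "turn": [0,0,0,0,0]}}

```text
t: 24.15
eef_pos: [553.1, -120.2, 157.2]
tcp_rot: [-1.194, 1.57, -1.124]
ft_force: [0.3, 0.7, -0.1]
opening: 0.67
```

Run:
```python
from h import *
plan((614,-255,8),94.3)
c=cams.camera_info("wrist");a=cams.read_camera("wrist");cv2.imwrite("pics/w9.png",a);np.save("w9.npy",c,allow_pickle=True)
t=cams.read_camera("top");cv2.imwrite("pics/top9.png",t);ti=cams.camera_info("top")
for n,im,inf in(("wrist",a,c),("top",t,ti)):
    h=cv2.cvtColor(im,cv2.COLOR_BGR2HSV);m=cv2.inRange(h,(3,140,100),(9,255,255))
    m=cv2.morphologyEx(m,cv2.MORPH_OPEN,np.ones((2,2)))
    N,l,st,ce=cv2.connectedComponentsWithStats(m)
    for k in range(1,N):
        if st[k,4]>30: print(n,st[k],plane(inf,*ce[k],44).round(0)[:2],)
```

```text
pos [ 553.1 -120.2  157.2] jaw 94.0 tool d mm [ 149.4 -138.6   51.2] scaled [ 0.2988 -0.2772  0.1023] turn about tool x -0.3 scaled -0.0015 F [ 0.3  0.7 -0.1] op 0.67 t 24.15 j6 -1.97
wrist [   0  201   98   73 2888] [ 607. -311.]
wrist [ 12 224  13  22 152] [ 611. -333.]
wrist [ 52 225  18  27 217] [ 612. -294.]
wrist [ 64 224  17  28 205] [ 610. -283.]
wrist [103 241   7  11  48] [ 617. -252.]
top [223 110  11  10  61] [788.  87.]
top [293 110   8   7  46] [ 798. -161.]
top [287 121  16   5  41] [ 760. -152.]
top [442 144  29  12 201] [ 682. -738.]
top [325 147  12  13  89] [ 654. -281.]
top [340 146  13  21 142] [ 645. -338.]
top [456 153  16   5  54] [ 661. -768.]
top [444 161  29  14 273] [ 614. -752.]
top [445 179  30  14 264] [ 549. -756.]
top [190 189  14  28 250] [459. 187.]
```

Plaque 2 has been shifted (its mask now shows near y≈-281, by plaque 3). I go above the pair to look.

>>> {"api": "carry_out", "payload": {"grip": [-0.35,-0.35,-0.35,-0.35,-0.35], "linear": [[-0.03,-0.07,0.05],[-0.03,-0.07,0.05],[-0.03,-0.07,0.05],[-0.03,-0.07,0.05],[-0.03,-0.07,0]], "turn": [-0.0015,0,0,0,0]}}

```text
t: 24.75
eef_pos: [667.6, -281.2, 232.7]
tcp_rot: [1.935, 1.57, 2.018]
ft_force: [0.1, -0.7, -0.8]
opening: 0.675
```

>>> {"api": "carry_out", "payload": {"grip": [-0.35,-0.35], "linear": [[0,0,0],[0,0,0]], "turn": [0,0]}}

```text
t: 24.95
eef_pos: [665.3, -281.1, 232.3]
tcp_rot: [2.384, 1.57, 2.463]
ft_force: [-0.6, 0.8, -0.5]
opening: 0.675
```

Run:
```python
from h import *
plan((614,-255,8),94.3)
c=cams.camera_info("wrist");np.save("w10.npy",c,allow_pickle=True);a=cams.read_camera("wrist");cv2.imwrite("pics/w10.png",a)
print([np.round(proj(c,q)) for q in((580,-260,44),(690,-260,44),(580,-340,44),(690,-340,44))])
```

```text
pos [ 665.3 -281.1  232.3] jaw 94.6 tool d mm [224.4  29.9 -48.9] scaled [ 0.4488  0.0598 -0.0977] turn about tool x 0.3 scaled 0.0014 F [-0.6  0.8 -0.5] op 0.675 t 24.95 j6 -2.14
[array([276.,  96.]), array([266., 197.]), array([200.,  90.]), array([196., 192.])]
```

View pics/w10.png

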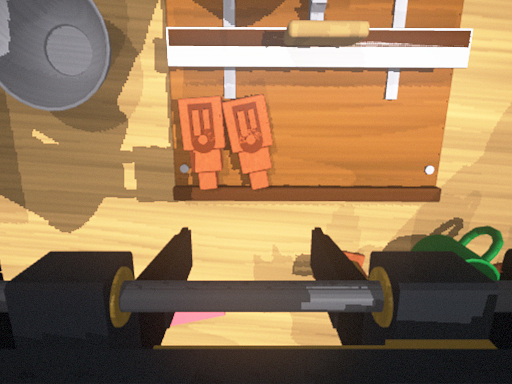

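Plaque 2 now lies at (248,140), rotated and touching plaque 3 at (205,140) near their back ends; the tips (260,183) and (208,183) are well apart. I read the edges row by row.

Run:
```python
from h import *
c=np.load("w10.npy",allow_pickle=True).item();a=cv2.imread("pics/w10.png")
h=cv2.cvtColor(a,cv2.COLOR_BGR2HSV);m=cv2.inRange(h,(2,120,90),(10,255,255))[90:195,170:290]
for r in range(2,105,4):
    x=np.flatnonzero(np.diff(np.r_[0,m[r]>0,0].astype(int)));print(r+90,[(x[i]+170,x[i+1]+170) for i in range(0,len(x),2) if x[i+1]-x[i]>3])
for n,u,v in(("2 back L",224,102),("2 back R",265,95),("2 R end",272,144),("2 L end",235,152),("3 back L",179,99),("3 back R",220,97)):
    print(n,plane(c,u,v,44).round(1))
```

```text
92 []
96 [(np.int64(212), np.int64(221)), (np.int64(250), np.int64(259))]
100 [(np.int64(178), np.int64(198)), (np.int64(199), np.int64(206)), (np.int64(207), np.int64(212)), (np.int64(213), np.int64(223)), (np.int64(230), np.int64(248)), (np.int64(251), np.int64(255))]
104 [(np.int64(178), np.int64(185)), (np.int64(186), np.int64(215)), (np.int64(216), np.int64(227)), (np.int64(229), np.int64(236)), (np.int64(237), np.int64(261))]
108 [(np.int64(184), np.int64(213)), (np.int64(219), np.int64(259)), (np.int64(263), np.int64(267))]
112 [(np.int64(186), np.int64(217)), (np.int64(220), np.int64(226)), (np.int64(230), np.int64(241)), (np.int64(242), np.int64(250)), (np.int64(251), np.int64(260))]
116 [(np.int64(179), np.int64(183)), (np.int64(184), np.int64(194)), (np.int64(195), np.int64(205)), (np.int64(206), np.int64(218)), (np.int64(219), np.int64(231)), (np.int64(233), np.int64(261))]
120 [(np.int64(180), np.int64(184)), (np.int64(188), np.int64(214)), (np.int64(215), np.int64(220)), (np.int64(221), np.int64(233)), (np.int64(234), np.int64(260))]
124 [(np.int64(180), np.int64(215)),
[... 1657 characters left out ...]
np.int64(204), np.int64(222)), (np.int64(244), np.int64(248)), (np.int64(259), np.int64(270))]
172 [(np.int64(196), np.int64(218)), (np.int64(242), np.int64(267))]
176 [(np.int64(198), np.int64(218)), (np.int64(249), np.int64(256)), (np.int64(261), np.int64(267))]
180 [(np.int64(199), np.int64(208)), (np.int64(209), np.int64(218)), (np.int64(256), np.int64(268))]
184 [(np.int64(206), np.int64(218)), (np.int64(255), np.int64(269))]
188 [(np.int64(200), np.int64(217)), (np.int64(252), np.int64(261))]
192 []
2 back L [ 590.2 -314.    44. ]
2 back R [ 579.7 -271.6   44. ]
2 R end [ 629.9 -259.4   44. ]
2 L end [ 641.8 -299.    44. ]
3 back L [ 590.9 -361.4   44. ]
3 back R [ 585.5 -318.5   44. ]
```

Plaque 2 is centred near (633,-280), rotated 15°. I'll grip its narrow tip section above the fence, drag it 45 mm in +y away from plaque 3, straighten it, then regrasp.

>>> {"api": "carry_out", "payload": {"grip": [0.3,0.3,0.3,0.3,0.3], "linear": [[0,0,0],[0,0,0],[0,0.019,0.021],[0.09,0,0],[0.09,0,0]], "turn": [-0.029,-0.029,0,0,0]}}

```text
t: 25.5
eef_pos: [674.2, -267.9, 143.1]
tcp_rot: [-0.644, 1.568, -0.384]
ft_force: [1.8, -1.2, -0.9]
opening: 0.357
```

>>> {"api": "carry_out", "payload": {"grip": [0.3,0.3,0.3,0.3], "linear": [[0.09,0,0],[0.05,0,0],[0,0,0],[0,0,0]], "turn": [0,0,0,0]}}

```text
t: 25.9
eef_pos: [673.9, -269.2, 73.8]
tcp_rot: [-0.498, 1.571, -0.237]
ft_force: [0.1, 0.6, 0.3]
opening: 0.351
```

Run:
```python
from h import *
plan((673,-269,19),105)
c=cams.camera_info("wrist");a=cams.read_camera("wrist");cv2.imwrite("pics/w11.png",a)
h=cv2.cvtColor(a,cv2.COLOR_BGR2HSV);m=cv2.inRange(h,(2,120,70),(10,255,255))
m=cv2.morphologyEx(m,cv2.MORPH_CLOSE,np.ones((3,3)))
for r in range(140,280,6):
    x=np.flatnonzero(np.diff(np.r_[0,m[r]>0,0].astype(int)));print(r,[(x[i],x[i+1],plane(c,x[i],r,44)[:2].round(0).tolist(),plane(c,x[i+1],r,44)[:2].round(0).tolist()) for i in range(0,len(x),2) if x[i+1]-x[i]>6])
```

```text
pos [ 673.9 -269.2   73.8] jaw 105.0 tool d mm [54.8  0.4 -0.8] scaled [ 0.1096  0.0008 -0.0017] turn about tool x -0.0 scaled -0.0002 F [0.1 0.6 0.3] op 0.351 t 25.9 j6 -2.3
140 [(np.int64(128), np.int64(194), [642.0, -355.0], [632.0, -316.0]), (np.int64(198), np.int64(206), [631.0, -313.0], [630.0, -308.0]), (np.int64(218), np.int64(269), [628.0, -301.0], [620.0, -271.0]), (np.int64(276), np.int64(283), [618.0, -266.0], [617.0, -262.0])]
146 [(np.int64(139), np.int64(184), [644.0, -348.0], [637.0, -321.0]), (np.int64(195), np.int64(206), [635.0, -314.0], [633.0, -308.0]), (np.int64(224), np.int64(268), [630.0, -297.0], [623.0, -270.0])]
152 [(np.int64(138), np.int64(198), [648.0, -348.0], [638.0, -312.0]), (np.int64(226), np.int64(270), [634.0, -295.0], [627.0, -268.0])]
158 [(np.int64(137), np.int64(196), [652.0, -348.0], [642.0, -312.0]), (np.int64(211), np.int64(283), [640.0, -303.0], [628.0, -259.0])]
164 [(np.int64(137), np.int64(196), [656.0, -347.0], [646.0, -311.0]), (np.int64(221), np.int64(273), [642.0, -296.0], [633.0, -264.0])]
170 [(np.int64(137), np.int64(195), [659.0
[... 752 characters left out ...]
 -288.0], [658.0, -264.0])]
206 [(np.int64(140), np.int64(182), [683.0, -341.0], [675.0, -314.0]), (np.int64(233), np.int64(263), [667.0, -282.0], [662.0, -263.0])]
212 [(np.int64(146), np.int64(178), [686.0, -336.0], [680.0, -316.0]), (np.int64(233), np.int64(263), [671.0, -281.0], [666.0, -262.0])]
218 [(np.int64(233), np.int64(263), [675.0, -280.0], [670.0, -261.0])]
224 [(np.int64(144), np.int64(161), [694.0, -336.0], [691.0, -325.0]), (np.int64(234), np.int64(265), [679.0, -278.0], [673.0, -258.0])]
230 [(np.int64(183), np.int64(204), [692.0, -310.0], [688.0, -296.0])]
236 []
242 []
248 []
254 []
260 []
266 [(np.int64(424), np.int64(434), [675.0, -144.0], [673.0, -138.0])]
272 []
278 []
```

>>> {"api": "carry_out", "payload": {"grip": [0.3,0.3,0.3,0.3,1], "linear": [[0.06,-0.0015,-0.001],[0.04,0,0],[0.01,0,0],[0,0,0],[0,0,0]], "turn": [0,0,0,0,0]}}

```text
t: 26.45
eef_pos: [673.9, -271.6, 20.1]
tcp_rot: [-0.76, 1.568, -0.499]
ft_force: [-0.3, 0.4, -0.1]
opening: 0.31
```

>>> {"api": "carry_out", "payload": {"grip": [1,1,1,1,1], "linear": [[0,0,0],[0,0,0],[0,0,0],[0,0,0],[0,0,0]], "turn": [0,0,0,0,0]}}

```text
t: 26.95
eef_pos: [673.6, -271.6, 19.6]
tcp_rot: [-0.722, 1.569, -0.461]
ft_force: [-0.9, 1.4, 7.3]
opening: 0.208
```

Run:
```python
from h import *
plan((673,-269,19),105)
```

```text
pos [ 673.6 -271.6   19.6] jaw 105.0 tool d mm [0.6 2.6 0.1] scaled [0.0013 0.0053 0.0002] turn about tool x -0.0 scaled -0.0002 F [-0.9  1.4  7.3] op 0.208 t 26.95 j6 -2.31
```

Tip held (19.8 mm). Dragging and straightening.

>>> {"api": "carry_out", "payload": {"grip": [1,1,1,1,1], "linear": [[0,0,-0.008],[0,0.022,0.005],[0,0.024,0.005],[0,0.024,0.005],[0,0.02,0.004]], "turn": [0,0,0,0,0]}}

```text
t: 27.45
eef_pos: [667.3, -227.1, 19.7]
tcp_rot: [-0.979, 1.567, -0.717]
ft_force: [-0.8, -3.7, 6.2]
opening: 0.206
```

>>> {"api": "carry_out", "payload": {"grip": [1,1,1,1,1], "linear": [[0,0,0],[0,0,0],[0,0,0],[0,0,0],[0,0,0]], "turn": [0.015,0.015,0.015,0.015,0]}}

```text
t: 27.95
eef_pos: [667.4, -227.1, 19.7]
tcp_rot: [-0.656, 1.568, -0.585]
ft_force: [-0.0, -1.2, 7.4]
opening: 0.206
```

>>> {"api": "carry_out", "payload": {"grip": [0.2,0.2,0.2,0.2,0.2], "linear": [[0,0,0],[0,0,0],[0,0,0],[-0.09,0,0],[-0.09,0,0]], "turn": [0,0,0,0,0]}}

```text
t: 28.45
eef_pos: [665.9, -226.0, 107.6]
tcp_rot: [2.662, 1.567, 2.735]
ft_force: [0.7, 0.6, -0.1]
opening: 0.394
```

>>> {"api": "carry_out", "payload": {"grip": [-0.35,-0.35,-0.35,-0.35,-0.35], "linear": [[-0.09,0,0],[-0.09,0,0],[-0.06,0,0],[0,0,0],[0,0,0]], "turn": [0,0,0,0,0]}}

```text
t: 28.95
eef_pos: [666.5, -226.3, 228.0]
tcp_rot: [-0.736, 1.571, -0.663]
ft_force: [-0.3, 0.2, -1.0]
opening: 0.671
```

```bash
cat > look.py <<'E'
from h import *
def runs(name,zp,r0,r1,step,x0=0,x1=512,minw=8,pic=None):
    c=cams.camera_info("wrist");a=cams.read_camera("wrist")
    cv2.imwrite(f"pics/{name}.png",a)
    h=cv2.cvtColor(a,cv2.COLOR_BGR2HSV);m=cv2.inRange(h,(2,110,70),(10,255,255))
    m=cv2.morphologyEx(m,cv2.MORPH_CLOSE,np.ones((5,5)))
    for r in range(r0,r1,step):
        x=np.flatnonzero(np.diff(np.r_[0,m[r]>0,0].astype(int)))
        print(r,[(int(x[i]),int(x[i+1]),plane(c,x[i],r,zp)[:2].round(0).astype(int).tolist(),plane(c,x[i+1],r,zp)[:2].round(0).astype(int).tolist()) for i in range(0,len(x),2) if x[i+1]-x[i]>minw and x0<x[i]<x1])
E
python3 - <<'E'
from look import *
plan((614,-255,8),94.3)
runs("w12b",44,60,230,8)
E
```

```text
pos [ 666.5 -226.3  228. ] jaw 94.2 tool d mm [220.  -24.8 -54.4] scaled [ 0.44   -0.0496 -0.1089] turn about tool x -0.1 scaled -0.0007 F [-0.3  0.2 -1. ] op 0.671 t 28.95 j6 -2.06
60 []
68 []
76 []
84 []
92 [(145, 171, [587, -341], [585, -314]), (228, 272, [581, -255], [578, -210])]
100 [(125, 173, [597, -361], [593, -312]), (228, 272, [589, -255], [586, -209])]
108 [(126, 174, [605, -360], [601, -310]), (228, 272, [597, -254], [594, -208])]
116 [(127, 175, [613, -360], [609, -309]), (228, 272, [605, -254], [602, -207])]
124 [(128, 176, [621, -359], [617, -308]), (228, 272, [613, -253], [610, -207])]
132 [(130, 177, [629, -357], [626, -307]), (228, 271, [622, -253], [618, -207])]
140 [(131, 178, [638, -356], [634, -306]), (231, 266, [630, -249], [627, -212])]
148 [(138, 174, [646, -349], [643, -310]), (234, 265, [638, -245], [636, -212])]
156 [(139, 175, [654, -348], [652, -309]), (234, 265, [647, -245], [644, -211])]
164 [(141, 173, [663, -346], [660, -311]), (241, 259, [655, -237], [654, -217])]
172 [(148, 171, [671, -338], [669, -313]), (241, 259, [664, -236], [662, -216])]
180 [(149, 171, [680, -337], [678, -313]), (241, 259, [673, -236], [671, -216])]
188 []
196 []
204 []
212 []
220 []
228 []
```

Plaque 2 now stands free: centre about (627,-230), angle 4°. Picking it at (615,-230).

>>> {"api": "carry_out", "payload": {"grip": [-0.35,-0.35,-0.35,-0.35,-0.35], "linear": [[0,0,-0.09],[0.07,0,-0.013],[0.09,0,0],[0.09,0,0],[0.09,0,0]], "turn": [0,0,0,0,0]}}

```text
t: 29.5
eef_pos: [614.2, -229.7, 55.0]
tcp_rot: [2.636, 1.569, 2.709]
ft_force: [1.4, -0.4, 0.1]
opening: 0.673
```

>>> {"api": "carry_out", "payload": {"grip": [-0.35,-0.35], "linear": [[0,0,0],[0,0,0]], "turn": [0,0]}}

```text
t: 29.7
eef_pos: [615.0, -230.0, 57.5]
tcp_rot: [2.641, 1.568, 2.714]
ft_force: [-0.2, 0.2, 1.2]
opening: 0.672
```

Run:
```python
from look import *
plan((615,-230,8),94.3)
runs("w13",44,150,230,20)
```

```text
pos [ 615.  -230.    57.5] jaw 94.2 tool d mm [49.5 -0.1  0.2] scaled [ 0.099  -0.0001  0.0003] turn about tool x -0.1 scaled -0.0007 F [-0.2  0.2  1.2] op 0.672 t 29.7 j6 -2.1
150 []
170 [(48, 120, [586, -350], [583, -308]), (211, 288, [579, -255], [576, -210])]
190 [(32, 123, [599, -361], [595, -307]), (211, 287, [592, -254], [588, -209])]
210 [(37, 130, [612, -359], [608, -303]), (211, 286, [604, -254], [601, -208])]
```

>>> {"api": "carry_out", "payload": {"grip": [-0.35,-0.35,-0.35,-0.35,-0.35], "linear": [[0.05,0,0],[0.035,0,0],[0.013,0,0],[0,0,0],[0,0,0]], "turn": [0,0,0,0,0]}}

```text
t: 30.25
eef_pos: [616.1, -230.5, 10.8]
tcp_rot: [-0.567, 1.569, -0.494]
ft_force: [0.5, -0.2, 0.2]
opening: 0.676
```

>>> {"api": "carry_out", "payload": {"grip": [1,1,1,1,1], "linear": [[0,0,0],[0,0,0],[0,0,0],[0,0,0],[0,0,0]], "turn": [0,0,0,0,0]}}

```text
t: 30.75
eef_pos: [615.6, -230.4, 9.7]
tcp_rot: [-0.661, 1.57, -0.588]
ft_force: [-1.4, -0.2, 6.5]
opening: 0.484
```

>>> {"api": "carry_out", "payload": {"grip": [1,1,1,1,1], "linear": [[-0.04,0,0],[-0.08,0,0],[-0.09,0,0],[-0.04,0,0],[0,0,0]], "turn": [0,0,0,0,0]}}

```text
t: 31.25
eef_pos: [616.3, -230.6, 137.1]
tcp_rot: [-0.545, 1.566, -0.472]
ft_force: [0.5, -0.3, -1.4]
opening: 0.484
```

Run:
```python
from h import *
# tray grasp point for plaque centre (-58,45), grasp at plaque x=-12
plan((532.3-70*.9914+45*.1305,229+70*.1305+45*.9914,130),94.3)
print(532.3-70*.9914+45*.1305,229+70*.1305+45*.9914)
```

```text
pos [ 616.3 -230.6  137.1] jaw 94.2 tool d mm [   5.3  522.7 -109.7] scaled [ 0.0105  1.0454 -0.2194] turn about tool x -0.1 scaled -0.0007 F [ 0.5 -0.3 -1.4] op 0.484 t 31.25 j6 -2.1
468.77449999999993 282.748
```

>>> {"api": "carry_out", "payload": {"grip": [1,1,1,1,1], "linear": [[0,0.095,-0.02],[0,0.095,-0.02],[0,0.095,-0.02],[0,0.095,-0.02],[0,0.095,-0.02]], "turn": [0,0,0,0,0]}}

```text
t: 31.75
eef_pos: [546.4, 4.8, 132.3]
tcp_rot: [2.962, 1.568, 3.035]
ft_force: [1.1, 0.3, -2.5]
opening: 0.483
```

>>> {"api": "carry_out", "payload": {"grip": [1,1,1,1,1], "linear": [[0,0.095,-0.02],[0,0.095,-0.02],[0,0.095,-0.02],[0,0.095,-0.02],[0,0.095,-0.02]], "turn": [0,0,0,0,0]}}

```text
t: 32.25
eef_pos: [479.3, 237.8, 132.4]
tcp_rot: [-2.842, 1.568, -2.769]
ft_force: [0.4, 0.7, -2.7]
opening: 0.485
```

>>> {"api": "carry_out", "payload": {"grip": [1,1,1,1,1], "linear": [[0,0.095,-0.02],[0,0,0],[0,0,0],[0,0,0],[0,0,0]], "turn": [0,0.032,0.033,0,0]}}

```text
t: 32.75
eef_pos: [467.1, 282.6, 132.9]
tcp_rot: [-2.544, 1.569, -2.672]
ft_force: [-0.8, -0.0, -1.1]
opening: 0.482
```

Run:
```python
from look import *
plan((468.8,282.7,-2),82.5)
runs("w14",140,150,280,16)
```

```text
pos [467.1 282.6 132.9] jaw 82.6 tool d mm [134.9   0.4   1.9] scaled [0.2698 0.0009 0.0038] turn about tool x 0.1 scaled 0.0008 F [-0.8 -0.  -1.1] op 0.482 t 32.75 j6 -1.02
150 []
166 [(120, 179, [415, 221], [419, 252])]
182 [(122, 180, [424, 220], [428, 251]), (202, 301, [429, 263], [436, 315])]
198 [(123, 181, [433, 219], [437, 250]), (202, 301, [438, 261], [445, 314])]
214 [(126, 176, [442, 219], [445, 246]), (203, 300, [447, 260], [454, 313])]
230 [(133, 176, [451, 220], [454, 244]), (203, 300, [456, 259], [463, 312])]
246 [(142, 170, [461, 223], [463, 239]), (204, 299, [466, 258], [472, 310])]
262 [(204, 299, [475, 256], [482, 310])]
278 [(205, 298, [485, 255], [492, 308])]
```

>>> {"api": "carry_out", "payload": {"grip": [1,1,1,1,1], "linear": [[0.08,0.001,0.004],[0.08,0,0],[0.06,0,0],[0.02,0,0],[0,0,0]], "turn": [0,0,0,0,0]}}

```text
t: 33.3
eef_pos: [469.2, 282.7, 13.0]
tcp_rot: [-2.559, 1.568, -2.69]
ft_force: [-0.2, -0.4, -1.6]
opening: 0.48
```

Run:
```python
from look import *
plan((468.8,282.7,-2),82.5)
```

```text
pos [469.2 282.7  13. ] jaw 82.5 tool d mm [15.   0.  -0.4] scaled [ 0.0301  0.     -0.0008] turn about tool x 0.0 scaled 0.0 F [-0.2 -0.4 -1.6] op 0.48 t 33.3 j6 -1.02
```

>>> {"api": "carry_out", "payload": {"grip": [1,1,-0.3,-0.3,-0.3], "linear": [[0.029,0,0],[0,0,0],[0,0,0],[0,0,0],[0,0,0]], "turn": [0,0,0,0,0]}}

```text
t: 33.8
eef_pos: [470.0, 283.4, 0.6]
tcp_rot: [0.501, 1.569, 0.37]
ft_force: [0.1, 0.3, -0.3]
opening: 0.638
```

>>> {"api": "carry_out", "payload": {"grip": [-0.35,-0.35,-0.35,-0.35,-0.35], "linear": [[-0.04,0,0],[-0.09,0,0],[-0.09,0,0],[-0.09,0,0],[-0.08,0,0]], "turn": [0,0,0,0,0]}}

```text
t: 34.3
eef_pos: [469.4, 283.2, 197.5]
tcp_rot: [0.501, 1.569, 0.369]
ft_force: [0.3, -0.1, 0.1]
opening: 0.676
```

>>> {"api": "carry_out", "payload": {"grip": [-0.35,-0.35,-0.35,-0.35,-0.35], "linear": [[0,0,0],[0,0,0],[0,-0.092,0.014],[0,-0.092,0.014],[0,-0.092,0.014]], "turn": [-0.043,-0.043,0,0,0]}}

```text
t: 34.8
eef_pos: [509.5, 148.2, 195.2]
tcp_rot: [-0.105, 1.57, 0.035]
ft_force: [1.3, 0.1, -0.4]
opening: 0.678
```

>>> {"api": "carry_out", "payload": {"grip": [-0.35,-0.35,-0.35,-0.35,-0.35], "linear": [[0,-0.092,0.014],[0,-0.092,0.014],[0,-0.092,0.014],[0,-0.092,0.014],[0,-0.092,0.014]], "turn": [0,0,0,0,0]}}

```text
t: 35.3
eef_pos: [576.1, -75.4, 195.3]
tcp_rot: [-0.412, 1.57, -0.273]
ft_force: [0.4, 0.7, -0.5]
opening: 0.676
```

>>> {"api": "carry_out", "payload": {"grip": [-0.35,-0.35,-0.35,-0.35,-0.35], "linear": [[0,-0.092,0.014],[0,-0.092,0.014],[0,-0.092,0.014],[0,-0.092,0.014],[0,-0.092,0.014]], "turn": [0,0,0,0,0]}}

```text
t: 35.8
eef_pos: [642.6, -298.3, 195.3]
tcp_rot: [-0.716, 1.57, -0.577]
ft_force: [-0.0, 0.1, -0.6]
opening: 0.675
```

>>> {"api": "carry_out", "payload": {"grip": [-0.35,-0.35,-0.35], "linear": [[0,-0.092,0.014],[0,0,0],[0,0,0]], "turn": [0,0,0]}}

```text
t: 36.1
eef_pos: [655.3, -341.7, 194.2]
tcp_rot: [2.32, 1.57, 2.458]
ft_force: [0.4, 1.1, 0.5]
opening: 0.678
```

Run:
```python
from look import *
plan((620,-335,8),98)
runs("w15",44,60,250,10)
```

```text
pos [ 655.3 -341.7  194.2] jaw 97.9 tool d mm [186.2  11.4 -33.9] scaled [ 0.3724  0.0227 -0.0679] turn about tool x -0.1 scaled -0.0007 F [0.4 1.1 0.5] op 0.678 t 36.1 j6 -2.28
60 [(321, 337, [533, -292], [531, -278]), (472, 512, [514, -155], [509, -119])]
70 [(487, 509, [521, -139], [518, -119])]
80 []
90 []
100 []
110 []
120 [(236, 284, [597, -363], [591, -317])]
130 [(236, 284, [607, -361], [600, -316])]
140 [(237, 284, [616, -359], [610, -314])]
150 [(237, 283, [626, -358], [619, -313])]
160 [(237, 283, [635, -357], [629, -312])]
170 [(243, 277, [645, -350], [640, -316])]
180 [(243, 260, [655, -348], [652, -331]), (265, 277, [652, -326], [650, -315])]
190 [(244, 277, [665, -346], [660, -313])]
200 [(251, 270, [674, -338], [671, -318])]
210 [(251, 272, [685, -336], [682, -315]), (289, 299, [679, -297], [678, -287])]
220 []
230 []
240 [(173, 187, [729, -413], [727, -398])]
```

Plaque 3 lies at angle 8.7°, axis through (594,-340) and (672,-328). Grasping at (624.6,-335.3).

>>> {"api": "carry_out", "payload": {"grip": [-0.35,-0.35,-0.35,-0.35,-0.35], "linear": [[0,0.021,-0.059],[0.09,0,0],[0.09,0,0],[0.09,0,0],[0,0,0]], "turn": [-0.003,0,0,0,0]}}

```text
t: 36.65
eef_pos: [622.6, -331.5, 54.7]
tcp_rot: [2.404, 1.562, 2.554]
ft_force: [-0.8, -0.2, -0.4]
opening: 0.67
```

>>> {"api": "carry_out", "payload": {"grip": [-0.35,-0.35], "linear": [[0,0,0],[0,0,0]], "turn": [0,0]}}

```text
t: 36.85
eef_pos: [626.4, -334.9, 62.8]
tcp_rot: [-0.746, 1.567, -0.597]
ft_force: [0.2, -0.4, -0.0]
opening: 0.673
```

Run:
```python
from look import *
plan((624.6,-335.3,8),98.5)
runs("w16",44,150,240,20)
```

```text
pos [ 626.4 -334.9   62.8] jaw 98.5 tool d mm [54.8 -0.  -2. ] scaled [ 0.1095 -0.     -0.004 ] turn about tool x 0.0 scaled 0.0002 F [ 0.2 -0.4 -0. ] op 0.673 t 36.85 j6 -2.3
150 []
170 [(211, 286, [594, -363], [587, -318])]
190 [(211, 285, [606, -361], [600, -316])]
210 [(212, 284, [619, -359], [612, -315])]
230 [(213, 284, [632, -357], [625, -312])]
```

>>> {"api": "carry_out", "payload": {"grip": [-0.35,-0.35,-0.35,-0.35,-0.35], "linear": [[0.05,0,-0.003],[0.04,0,0],[0.017,0,0],[0,0,0],[0,0,0]], "turn": [0,0,0,0,0]}}

```text
t: 37.4
eef_pos: [624.3, -335.3, 7.6]
tcp_rot: [-0.765, 1.569, -0.617]
ft_force: [0.4, 0.5, -0.1]
opening: 0.675
```

>>> {"api": "carry_out", "payload": {"grip": [1,1,1,1,1], "linear": [[0,0,0],[0,0,0],[0,0,0],[0,0,0],[0,0,0]], "turn": [0,0,0,0,0]}}

```text
t: 37.9
eef_pos: [624.0, -335.3, 6.8]
tcp_rot: [-0.865, 1.569, -0.716]
ft_force: [-0.6, 0.1, 6.4]
opening: 0.482
```

>>> {"api": "carry_out", "payload": {"grip": [1,1,1,1,1], "linear": [[-0.04,0,0],[-0.08,0,0],[-0.09,0,0],[-0.04,0,0],[0,0,0]], "turn": [0,0,0,0,0]}}

```text
t: 38.4
eef_pos: [624.6, -335.5, 134.2]
tcp_rot: [-0.738, 1.566, -0.589]
ft_force: [-0.6, -0.0, -2.1]
opening: 0.48
```

Run:
```python
from h import *
t=(532.3+46*.9914,229-46*.1305,130);print(t)
plan(t,82.5)
```

```text
(577.9043999999999, 222.997, 130)
pos [ 624.6 -335.5  134.2] jaw 98.5 tool d mm [  2.5 559.2  36.4] scaled [0.005  1.1185 0.0728] turn about tool x 16.0 scaled 0.0889 F [-0.6 -0.  -2.1] op 0.48 t 38.4 j6 -2.31
```

>>> {"api": "carry_out", "payload": {"grip": [1,1,1,1,1], "linear": [[0,0.093,0.006],[0,0.093,0.006],[0,0.093,0.006],[0,0.093,0.006],[0,0.093,0.006]], "turn": [0,0,0,0,0]}}

```text
t: 38.9
eef_pos: [602.7, -100.8, 129.0]
tcp_rot: [2.715, 1.568, 2.863]
ft_force: [1.0, 0.8, -0.6]
opening: 0.484
```

>>> {"api": "carry_out", "payload": {"grip": [1,1,1,1,1], "linear": [[0,0.093,0.006],[0,0.093,0.006],[0,0.093,0.006],[0,0.093,0.006],[0,0.093,0.006]], "turn": [0,0,0,0,0]}}

```text
t: 39.4
eef_pos: [583.2, 131.1, 129.0]
tcp_rot: [3.105, 1.568, -3.03]
ft_force: [1.1, 0.2, -1.8]
opening: 0.485
```

>>> {"api": "carry_out", "payload": {"grip": [1,1,1,1,1], "linear": [[0,0.093,0.006],[0,0.093,0.006],[0,0,0],[0,0,0],[0,0,0]], "turn": [0,0,0.044,0.044,0]}}

```text
t: 39.9
eef_pos: [575.7, 222.5, 129.0]
tcp_rot: [-2.737, 1.568, -2.867]
ft_force: [-0.3, -0.6, -1.4]
opening: 0.481
```

Run:
```python
from look import *
plan((577.9,223,-3.5),82.5)
runs("w17",31,60,280,16)
```

```text
pos [575.7 222.5 129. ] jaw 82.6 tool d mm [132.5   1.    2.5] scaled [0.2649 0.0019 0.0051] turn about tool x 0.1 scaled 0.0005 F [-0.3 -0.6 -1.4] op 0.481 t 39.9 j6 -1.18
60 [(166, 226, [460, 172], [466, 219]), (280, 333, [471, 260], [477, 301])]
76 [(167, 226, [472, 171], [477, 217]), (286, 320, [484, 263], [487, 290])]
92 [(175, 184, [484, 175], [485, 182]), (190, 220, [486, 187], [489, 210]), (286, 301, [495, 262], [497, 274])]
108 [(176, 220, [496, 173], [501, 208]), (294, 305, [508, 267], [510, 276]), (310, 321, [510, 280], [511, 289]), (443, 456, [524, 386], [525, 396])]
124 [(185, 212, [510, 178], [512, 200]), (293, 320, [521, 265], [524, 287])]
140 []
156 []
172 []
188 [(204, 299, [564, 185], [575, 265])]
204 [(222, 302, [580, 198], [589, 266])]
220 [(202, 301, [592, 178], [603, 264])]
236 [(202, 301, [607, 176], [618, 263])]
252 [(203, 300, [622, 174], [634, 261])]
268 [(203, 299, [638, 172], [649, 258])]
```

>>> {"api": "carry_out", "payload": {"grip": [1,1,1,1,1], "linear": [[0.08,0.002,0.005],[0.08,0,0],[0.06,0,0],[0.02,0,0],[0,0,0]], "turn": [0,0,0,0,0]}}

```text
t: 40.45
eef_pos: [578.7, 222.4, 9.6]
tcp_rot: [-2.737, 1.568, -2.863]
ft_force: [-0.5, -0.1, -2.0]
opening: 0.482
```

Run:
```python
from look import *
plan((577.9,223,-5),82.5)
```

```text
pos [578.7 222.4   9.6] jaw 82.8 tool d mm [14.6  0.5 -0.9] scaled [ 0.0292  0.0011 -0.0017] turn about tool x 0.3 scaled 0.0014 F [-0.5 -0.1 -2. ] op 0.482 t 40.45 j6 -1.18
```

>>> {"api": "carry_out", "payload": {"grip": [1,1,-0.3,-0.3,-0.3], "linear": [[0.028,0.001,-0.0015],[0,0,0],[0,0,0],[0,0,0],[0,0,0]], "turn": [0,0,0,0,0]}}

```text
t: 40.95
eef_pos: [579.1, 223.6, -2.2]
tcp_rot: [0.306, 1.569, 0.178]
ft_force: [0.3, 0.1, 0.3]
opening: 0.637
```

>>> {"api": "carry_out", "payload": {"grip": [-0.3,-0.3,-0.3,-0.3,-0.3], "linear": [[-0.04,0,0],[-0.09,0,0],[-0.09,0,0],[-0.09,0,0],[-0.09,0,0]], "turn": [0,0,0,0,0]}}

```text
t: 41.45
eef_pos: [578.4, 223.5, 199.5]
tcp_rot: [0.3, 1.57, 0.172]
ft_force: [1.1, -0.1, -0.7]
opening: 0.651
```

>>> {"api": "carry_out", "payload": {"grip": [-0.1,-0.1,-0.1,-0.1], "linear": [[0,0.08,0.04],[0,0.08,0.04],[0,0,0],[0,0,0]], "turn": [0,0,0,0]}}

```text
t: 41.85
eef_pos: [628.3, 298.2, 196.7]
tcp_rot: [-2.327, 1.57, -2.454]
ft_force: [0.7, -0.0, -1.0]
opening: 0.554
```

Run:
```python
from look import *
plan((553.6,379.6,7),82.5)
c=cams.camera_info("wrist");np.save("w18.npy",c,allow_pickle=True)
runs("w18",31,0,230,12)
a=cv2.imread("pics/w18.png");cv2.imwrite("pics/w18.png",a)
print(np.round(proj(c,(553.6,379.6,40))),[np.round(proj(c,q)).tolist() for q in((500.4,386,40),(606.9,373.2,40))])
```

```text
pos [628.3 298.2 196.7] jaw 82.7 tool d mm [189.7  71.4 -84.3] scaled [ 0.3793  0.1428 -0.1687] turn about tool x 0.2 scaled 0.0012 F [ 0.7 -0.  -1. ] op 0.554 t 41.85 j6 -1.1
0 [(91, 147, [443, 175], [450, 226]), (189, 239, [455, 264], [461, 310])]
12 [(93, 148, [453, 174], [460, 225]), (189, 239, [465, 262], [471, 308])]
24 [(94, 149, [463, 173], [470, 224]), (190, 239, [475, 262], [481, 307])]
36 [(100, 149, [474, 176], [480, 221]), (197, 233, [486, 266], [490, 300])]
48 [(103, 145, [485, 176], [490, 216]), (197, 233, [496, 265], [500, 299])]
60 [(104, 145, [495, 174], [500, 213]), (200, 233, [507, 266], [511, 297])]
72 [(112, 139, [507, 179], [510, 205]), (205, 227, [518, 269], [521, 290])]
84 [(114, 140, [518, 179], [521, 204])]
96 []
108 [(148, 197, [544, 207], [550, 255])]
120 [(149, 198, [556, 206], [562, 254])]
132 [(150, 198, [568, 204], [574, 252])]
144 [(151, 199, [580, 203], [586, 251])]
156 [(152, 196, [592, 201], [598, 246])]
168 [(158, 194, [605, 205], [610, 242])]
180 [(160, 191, [618, 204], [622, 237])]
192 [(167, 189, [631, 209], [634, 232])]
204 []
216 []
228 []
[324.  94.] [[327.0, 33.0], [321.0, 150.0]]
```

View pics/w18.png

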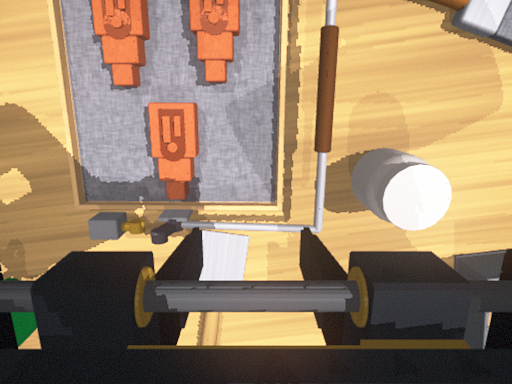

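All three plaques lie flat in the tray at (120,40), (215,40) and (173,150). The handle grip runs from (329,27) to (323,150), with the glue jar at (410,190) clear of the finger path. Sixteen pictures are viewed, so the rest goes by numbers. Triangulating the grip.

Run:
```python
from h import *
I=np.load("w18.npy",allow_pickle=True).item();T=cams.camera_info("top")
print(tri([(I,326,89),(T,60/4+129.6,187/4+129.6)]))
print("jar top",plane(I,418,193,90))
print("z40",plane(I,326,89,40),plane(I,329,27,40),plane(I,323,150,40))
plan((554,381,7),82.5)
```

```text
(array([549.66395232, 373.34251953,  73.46842207]), np.float64(1.2603517199686392))
jar top [647.39522518 445.40877266  90.        ]
z40 [548.93838232 381.76263112  40.        ] [495.39260862 388.22253874  40.        ] [606.60139183 374.75733863  40.        ]
pos [628.1 297.5 196.8] jaw 82.7 tool d mm [189.8  73.5 -84. ] scaled [ 0.3797  0.147  -0.168 ] turn about tool x 0.2 scaled 0.001 F [-0.9 -0.9  0.5] op 0.551 t 41.9 j6 -1.1
```

The two-view height is weak here (73 vs 40), so I take a second wrist place above the grip.

>>> {"api": "carry_out", "payload": {"grip": [0.2,0.2,0.2,0.2], "linear": [[0,0.08,-0.02],[0,0.07,-0.02],[0,0,0],[0,0,0]], "turn": [0.001,0,0,0]}}

```text
t: 42.3
eef_pos: [618.0, 374.2, 197.1]
tcp_rot: [-1.776, 1.57, -1.906]
ft_force: [0.5, 0.2, -0.2]
opening: 0.407
```

Run:
```python
from h import *
plan((553,380.5,7),82.5)
c=cams.camera_info("wrist");a=cams.read_camera("wrist");cv2.imwrite("pics/w19.png",a)
I=np.load("w18.npy",allow_pickle=True).item()
R={}
for n,im,inf in(("w18",cv2.imread("pics/w18.png"),I),("w19",a,c)):
    u0,v0=proj(inf,(553,380.5,40));h=cv2.cvtColor(im,cv2.COLOR_BGR2HSV)
    m=cv2.inRange(h,(3,90,30),(16,255,135));m=cv2.morphologyEx(m,cv2.MORPH_OPEN,np.ones((3,3)))
    N,l,st,ce=cv2.connectedComponentsWithStats(m)
    for k in range(1,N):
        if st[k,4]>400 and abs(ce[k][0]-u0)<45 and st[k,3]>60: print(n,st[k],ce[k].round(1),"pred",round(u0),round(v0));R[n]=ce[k],inf
if len(R)==2: print(tri([(i,*q) for q,i in R.values()]))
```

```text
pos [618.  374.2 197.1] jaw 82.5 tool d mm [190.1  -2.1 -65.2] scaled [ 0.3802 -0.0042 -0.1304] turn about tool x 0.0 scaled 0.0001 F [ 0.5  0.2 -0.2] op 0.407 t 42.3 j6 -0.99
w18 [ 315   26   23  126 1879] [325.7  85. ] pred 325 94
w19 [ 237   51   17  122 1545] [244.4 111.3] pred 247 115
(array([547.40874834, 378.15368557,  58.00660887]), np.float64(1.6254788890243586))
```

Run:
```python
from h import *
S=cams.camera_info("side");T=cams.camera_info("top");b=cams.read_camera("side");t=cams.read_camera("top")
c=cams.camera_info("wrist");a=cv2.imread("pics/w19.png")
for z in(40,50,60): 
    q=plane(c,244.4,111,z);print(z,q.round(1),"side",np.round(proj(S,q),1),"top",np.round(proj(T,q),1))
for n,im in(("side0",cv2.imread("pics/side0.png")),("top0",cv2.imread("pics/top0.png"))):
    h=cv2.cvtColor(im,cv2.COLOR_BGR2HSV);m=cv2.inRange(h,(0,60,20),(16,255,125))
    u,v=(np.array(proj(S if n=="side0" else T,(551,380.5,45)))).astype(int)
    mm=np.zeros_like(m);mm[v-25:v+25,u-25:u+25]=m[v-25:v+25,u-25:u+25]
    N,l,st,ce=cv2.connectedComponentsWithStats(mm)
    for k in range(1,N):
        if st[k,4]>15: print(n,st[k],ce[k].round(1))
# wrist end rows
h=cv2.cvtColor(a,cv2.COLOR_BGR2HSV);m=cv2.inRange(h,(3,90,30),(16,255,135))
for r in(60,80,100,120,140,160): x=np.flatnonzero(m[r,225:265]);print(r,x.min()+225 if len(x) else None,x.max()+225 if len(x) else None)
```

```text
40 [549.7 377.3  40. ] side [204.4 166.8] top [145.2 177.4]
50 [549.6 377.5  50. ] side [204.1 164.7] top [144.5 177.1]
60 [549.5 377.7  60. ] side [203.9 162.6] top [143.8 176.8]
side0 [225 140   4  12  20] [227.  145.2]
side0 [204 160  13   6  39] [209.7 162.2]
side0 [213 171  15   6  24] [219.9 173.2]
side0 [198 175  14   5  21] [204.5 177.1]
top0 [140 161  10  31 143] [144.4 176.2]
60 237 253
80 237 253
100 237 253
120 238 252
140 238 252
160 228 252
```

Top and wrist together put the grip at about (550,377.5) with z 45–50. Descending with the fingers 38 mm apart.

>>> {"api": "carry_out", "payload": {"grip": [0.2,0.2,0.2,0.2,0.2], "linear": [[0,-0.006,-0.07],[0,-0.005,-0.066],[0.09,0,0],[0.09,0,0],[0,0,0]], "turn": [0,0,0,0,0]}}

```text
t: 42.95
eef_pos: [548.2, 375.8, 102.3]
tcp_rot: [-2.489, 1.562, -2.621]
ft_force: [-0.0, -0.3, -0.1]
opening: 0.4
```

>>> {"api": "carry_out", "payload": {"grip": [0.2,0.2,0.2], "linear": [[0.06,0,0],[0,0,0],[0,0,0]], "turn": [0,0,0]}}

```text
t: 43.25
eef_pos: [551.1, 377.9, 78.8]
tcp_rot: [0.486, 1.57, 0.354]
ft_force: [-0.1, 0.2, 0.8]
opening: 0.4
```

Run:
```python
from h import *
plan((550,377.5,14),82.5)
c=cams.camera_info("wrist");a=cams.read_camera("wrist");cv2.imwrite("pics/w20.png",a)
h=cv2.cvtColor(a,cv2.COLOR_BGR2HSV);m=cv2.inRange(h,(3,90,30),(16,255,135))
for r in(140,170,190,210,225): 
    x=np.flatnonzero(m[r,200:300]);print(r,(x.min()+200,x.max()+200) if len(x) else None,plane(c,x.mean()+200,r,48).round(1) if len(x) else "")
```

```text
pos [551.1 377.9  78.8] jaw 82.4 tool d mm [64.8 -0.6 -1.1] scaled [ 0.1295 -0.0012 -0.0021] turn about tool x -0.1 scaled -0.0003 F [-0.1  0.2  0.8] op 0.4 t 43.25 j6 -0.94
140 (np.int64(239), np.int64(261)) [498.4 385.7  48. ]
170 (np.int64(238), np.int64(262)) [517.1 381.8  48. ]
190 (np.int64(235), np.int64(262)) [530.1 379.7  48. ]
210 (np.int64(205), np.int64(261)) [543.2 375.7  48. ]
225 (np.int64(205), np.int64(261)) [553.7 374.8  48. ]
```

Grip is centred between the fingers (239–262 px). Closing on it.

>>> {"api": "carry_out", "payload": {"grip": [0.2,0.2,0.2,0.2,1], "linear": [[0.06,0,0],[0.05,0,0],[0.018,0,0],[0,0,0],[0,0,0]], "turn": [0,0,0,0,0]}}

```text
t: 43.8
eef_pos: [551.1, 378.5, 14.7]
tcp_rot: [0.586, 1.569, 0.455]
ft_force: [0.8, 1.1, 0.1]
opening: 0.358
```

>>> {"api": "carry_out", "payload": {"grip": [1,1,1,1,1], "linear": [[0,0,0],[0,0,0],[0,0,0],[0,0,0],[0,0,0]], "turn": [0,0,0,0,0]}}

```text
t: 44.3
eef_pos: [550.5, 377.5, 13.3]
tcp_rot: [-1.346, 1.57, -1.477]
ft_force: [1.0, -5.9, 0.4]
opening: 0.16
```

Run:
```python
from h import *
plan((550,377.5,14),82.5)
s,p,R=pose();d=p[:2]-(532.3,229);print("tray y of grip",-d[0]*-.1305+d[1]*.9914)
th=np.linspace(0.06,1.57,13);q=np.c_[150*np.cos(th),150*np.sin(th)];d=np.diff(q,axis=0)
print((np.c_[-d[:,1],d[:,0]]/500).round(4),th.round(2))
```

```text
pos [550.5 377.5  13.3] jaw 82.5 tool d mm [-0.7 -0.1 -0.5] scaled [-0.0015 -0.0002 -0.001 ] turn about tool x -0.0 scaled -0.0001 F [ 1.  -5.9  0.4] op 0.16 t 44.3 j6 -0.94
tray y of grip 149.61572396228274
[[-0.0374 -0.0046]
 [-0.0366 -0.0093]
 [-0.0351 -0.0138]
 [-0.0331 -0.0181]
 [-0.0306 -0.0221]
 [-0.0275 -0.0258]
 [-0.0241 -0.029 ]
 [-0.0203 -0.0318]
 [-0.0161 -0.0341]
 [-0.0117 -0.0359]
 [-0.0071 -0.037 ]
 [-0.0024 -0.0376]] [0.06 0.19 0.31 0.44 0.56 0.69 0.82 0.94 1.07 1.19 1.32 1.44 1.57]
```

Held (15.2 mm). Swinging along the 150 mm arc.

>>> {"api": "carry_out", "payload": {"grip": [1,1,1,1], "linear": [[-0.037,-0.0045,0],[-0.0365,-0.009,0],[-0.035,-0.014,0],[-0.033,-0.018,0]], "turn": [0,0,0,0]}}

```text
t: 44.7
eef_pos: [546.7, 354.4, 83.5]
tcp_rot: [-2.287, 1.568, -2.419]
ft_force: [1.3, -8.6, -10.2]
opening: 0.161
```

>>> {"api": "carry_out", "payload": {"grip": [1,1,1,1], "linear": [[-0.0305,-0.022,0],[-0.0275,-0.026,0],[-0.024,-0.029,0],[0,0,0]], "turn": [0,0,0,0]}}

```text
t: 45.1
eef_pos: [541.9, 316.2, 127.0]
tcp_rot: [0.998, 1.57, 0.866]
ft_force: [-3.8, 3.8, 2.9]
opening: 0.163
```

Run:
```python
from h import *
plan((550,377.5,14),82.5)
s,p,R=pose();d=p[:2]-(532.3,229);print("tray y",d[0]*.1305+d[1]*.9914,"grasp z",p[2]+33)
```

```text
pos [541.9 316.2 127. ] jaw 82.4 tool d mm [ 1.131e+02  6.170e+01 -1.000e-01] scaled [ 0.2262  0.1234 -0.0003] turn about tool x -0.1 scaled -0.0004 F [-3.8  3.8  2.9] op 0.163 t 45.1 j6 -1.02
tray y 87.72731227461875 grasp z 160.0293538405345
```

The point lies on the arc (r = 149 mm, 0.94 rad). Continuing through the catch.

>>> {"api": "carry_out", "payload": {"grip": [1,1,1,1,1], "linear": [[-0.02,-0.032,0],[-0.016,-0.034,0],[-0.012,-0.036,0],[-0.007,-0.037,0],[-0.002,-0.038,0]], "turn": [0,0,0,0,0]}}

```text
t: 45.6
eef_pos: [530.8, 229.9, 155.6]
tcp_rot: [0.797, 1.567, 0.666]
ft_force: [-1.8, 3.9, 4.8]
opening: 0.163
```

>>> {"api": "carry_out", "payload": {"grip": [1,1,1], "linear": [[0,0,0],[0,-0.006,0],[0,0,0]], "turn": [0,0,0]}}

```text
t: 45.9
eef_pos: [531.0, 229.0, 155.4]
tcp_rot: [1.04, 1.564, 0.908]
ft_force: [-2.5, 19.1, 7.1]
opening: 0.163
```

Run:
```python
from h import *
plan((550,377.5,14),82.5)
s,p,R=pose();d=p[:2]-(532.3,229);print("tray y",d[0]*.1305+d[1]*.9914,"grasp z",p[2]+33)
```

```text
pos [531.  229.  155.4] jaw 82.4 tool d mm [142.3 148.9  -1.1] scaled [ 0.2846  0.2979 -0.0023] turn about tool x -0.1 scaled -0.0003 F [-2.5 19.1  7.1] op 0.163 t 45.9 j6 -1.15
tray y -0.21203835761698614 grasp z 188.44629156915926
```

At the end stop (tray y = 0, 19 N). Releasing, rising and travelling to the bar.

>>> {"api": "carry_out", "payload": {"grip": [0.2,0.2,0.2,0.2,0.2], "linear": [[0,0.004,0],[0,0,0],[0,0,0],[-0.05,0,0],[-0.09,0,0]], "turn": [0,0,0,0,0]}}

```text
t: 46.4
eef_pos: [529.4, 227.8, 221.7]
tcp_rot: [-2.663, 1.565, -2.795]
ft_force: [1.1, -0.1, -0.1]
opening: 0.399
```

>>> {"api": "carry_out", "payload": {"grip": [0,0,0,0,0], "linear": [[-0.05,0,0],[0,-0.09,0.01],[0,-0.09,0.01],[0,-0.09,0.01],[0,-0.09,0.01]], "turn": [0,0,0,0,0]}}

```text
t: 46.9
eef_pos: [526.4, 45.7, 248.5]
tcp_rot: [-0.885, 1.57, -1.016]
ft_force: [1.6, -0.5, 0.0]
opening: 0.501
```

>>> {"api": "carry_out", "payload": {"grip": [0,0,0,0,0], "linear": [[0,-0.09,0.01],[0,-0.09,0.01],[0,-0.09,0.01],[0,-0.09,0.01],[0,-0.09,0.01]], "turn": [0,0,0,0,0]}}

```text
t: 47.4
eef_pos: [521.5, -180.9, 248.5]
tcp_rot: [-1.356, 1.57, -1.488]
ft_force: [0.1, -0.3, 0.5]
opening: 0.502
```

>>> {"api": "carry_out", "payload": {"grip": [0,0,0,0,0], "linear": [[0,-0.09,0.01],[0,0,0],[0,0,0],[0,0,0],[0,0,0]], "turn": [0,0.0433,0.0433,0.0433,0.0433]}}

```text
t: 47.9
eef_pos: [520.8, -224.5, 248.3]
tcp_rot: [-2.057, 1.57, -2.738]
ft_force: [-0.7, -0.6, -0.2]
opening: 0.496
```

>>> {"api": "carry_out", "payload": {"grip": [0,0,0,0,0], "linear": [[0,0,0],[0,0,0],[0,0,0],[0,0,0],[0,0,0]], "turn": [0.0433,0.0433,0.0433,0.0433,0.0433]}}

```text
t: 48.4
eef_pos: [520.9, -224.3, 248.3]
tcp_rot: [-1.21, 1.57, -2.571]
ft_force: [0.3, 0.9, -0.5]
opening: 0.495
```

>>> {"api": "carry_out", "payload": {"grip": [0,0,0], "linear": [[0,0,0],[0,0,0],[0,0,0]], "turn": [0.0433,0,0]}}

```text
t: 48.7
eef_pos: [521.0, -224.2, 248.3]
tcp_rot: [-0.951, 1.571, -2.439]
ft_force: [-1.1, -0.4, -0.0]
opening: 0.499
```

Run:
```python
from h import *
plan((522.5,-224,53),4.3)
c=cams.camera_info("wrist");a=cams.read_camera("wrist");cv2.imwrite("pics/w21.png",a)
T=cams.camera_info("top");t=cams.read_camera("top");cv2.imwrite("pics/top21.png",t)
# handle grip in top view: expected upright at (532.3,229,190)
print("exp top px upright",np.round(proj(T,(532.3,229,190)),1))
def blobs(im,inf,lo,hi,q,z,w=30,amin=20):
    u,v=np.array(proj(inf,q)).astype(int);h=cv2.cvtColor(im,cv2.COLOR_BGR2HSV);m=cv2.inRange(h,lo,hi)
    mm=np.zeros_like(m);y0,x0=max(v-w,0),max(u-w,0);mm[y0:v+w,x0:u+w]=m[y0:v+w,x0:u+w]
    N,l,st,ce=cv2.connectedComponentsWithStats(mm)
    for k in range(1,N):
        if st[k,4]>amin: print(st[k],ce[k].round(1),plane(inf,*ce[k],z).round(1))
print("handle");blobs(t,T,(0,60,20),(16,255,125),(532.3,229,190),190)
print("bar grip wrist, pred",np.round(proj(c,(522.5,-224,100))));blobs(a,c,(14,60,110),(26,200,255),(522.5,-224,100),100,60,200)
```

```text
pos [ 521.  -224.2  248.3] jaw 4.8 tool d mm [ 1.953e+02  1.500e+00 -1.000e-01] scaled [ 3.906e-01  3.000e-03 -2.000e-04] turn about tool x 0.5 scaled 0.0025 F [-1.1 -0.4 -0. ] op 0.499 t 48.7 j6 -0.61
exp top px upright [180.7 178.6]
handle
[166 154  31  54 472] [182.9 179.6] [529.5 221.7 190. ]
[190 187  14  21 130] [197.2 199.7] [465.3 173.1 190. ]
bar grip wrist, pred [253. 183.]
[192 123  52  41 950] [212.6 142. ] [ 480.5 -186.5  100. ]
[ 283  123   29  112 2564] [298.7 178.1] [ 567.9 -215.1  100. ]
[246 144  14  72 908] [252.8 179.7] [ 522.5 -220.4  100. ]
[ 192  178   52   57 1801] [214.8 207.1] [ 486.2 -252.1  100. ]
```

The bar grip is confirmed at (522.5,-220). Gripping and pushing home.

>>> {"api": "carry_out", "payload": {"grip": [0,0,0,0,0], "linear": [[0.09,0.003,0],[0.09,0,0],[0.09,0,0],[0.08,0,0],[0.035,0,0]], "turn": [0.0025,0,0,0,0]}}

```text
t: 49.3
eef_pos: [521.4, -223.2, 52.5]
tcp_rot: [-2.141, 1.567, 2.645]
ft_force: [-0.3, 0.2, -1.2]
opening: 0.498
```

>>> {"api": "carry_out", "payload": {"grip": [0,0,1,1,1], "linear": [[0,0,0],[0,0,0],[0,0,0],[0,0,0],[0,0,0]], "turn": [0,0,0,0,0]}}

```text
t: 49.8
eef_pos: [523.1, -224.1, 56.8]
tcp_rot: [0.933, 1.569, -0.567]
ft_force: [-0.4, 0.4, 0.6]
opening: 0.305
```

>>> {"api": "carry_out", "payload": {"grip": [1,1,1,1,1], "linear": [[0,0,0],[0,0,0],[0,0,0],[0,0,0],[0,0,0]], "turn": [0,0,0,0,0]}}

```text
t: 50.3
eef_pos: [522.8, -223.9, 56.1]
tcp_rot: [0.625, 1.57, -0.874]
ft_force: [-0.8, -0.1, 6.1]
opening: 0.146
```

Run:
```python
from h import *
plan((567.4,-220.5,53),4.3)
```

```text
pos [ 522.8 -223.9   56.1] jaw 4.1 tool d mm [ 3.1 44.7 -0.2] scaled [ 0.0063  0.0894 -0.0004] turn about tool x -0.2 scaled -0.0011 F [-0.8 -0.1  6.1] op 0.146 t 50.3 j6 -0.59
```

>>> {"api": "carry_out", "payload": {"grip": [1,1,1,1,1], "linear": [[0,0.024,0],[0,0.024,0],[0,0.024,0],[0,0.02,0],[0,0,0]], "turn": [0,0,0,0,0]}}

```text
t: 50.8
eef_pos: [567.7, -220.5, 56.1]
tcp_rot: [-1.748, 1.568, 3.037]
ft_force: [-8.3, -1.2, 10.4]
opening: 0.142
```

Run:
```python
from h import *
plan((567.4,-220.5,53),4.3)
```

```text
pos [ 567.7 -220.5   56.1] jaw 4.1 tool d mm [ 3.1 -0.3 -0. ] scaled [ 0.0061 -0.0006 -0.    ] turn about tool x -0.2 scaled -0.0009 F [-8.3 -1.2 10.4] op 0.142 t 50.8 j6 -0.55
```

>>> {"api": "carry_out", "payload": {"grip": [1,1,1], "linear": [[0,0.005,0],[0,0,0],[0,0,0]], "turn": [0,0,0]}}

```text
t: 51.1
eef_pos: [567.7, -220.4, 56.0]
tcp_rot: [-1.812, 1.564, 2.973]
ft_force: [-20.9, -3.8, 16.1]
opening: 0.145
```

>>> {"api": "carry_out", "payload": {"grip": [0,0,0,0,0], "linear": [[0,-0.005,0],[0,0,0],[0,0,0],[-0.08,0,0],[-0.09,0,0]], "turn": [0,0,0,0,0]}}

```text
t: 51.6
eef_pos: [568.1, -220.1, 140.3]
tcp_rot: [-2.125, 1.567, 2.659]
ft_force: [1.1, -0.6, -0.3]
opening: 0.477
```

>>> {"api": "carry_out", "payload": {"grip": [0.2,0.2,0.2,0.2,0.2], "linear": [[-0.06,0,0],[0,-0.09,-0.018],[0,-0.09,-0.018],[0,-0.09,-0.018],[0,0,0]], "turn": [0,0,0,0,0]}}

```text
t: 52.1
eef_pos: [427.8, -201.7, 170.8]
tcp_rot: [-2.152, 1.568, 2.631]
ft_force: [0.3, 0.0, -0.2]
opening: 0.399
```

Run:
```python
from h import *
plan((398.1,-193.7,57),4.3)
c=cams.camera_info("wrist");a=cams.read_camera("wrist");cv2.imwrite("pics/w22.png",a)
I6=np.load("w6.npy",allow_pickle=True).item()
print("w6 pin at z90: tip",plane(I6,120,120,90).round(1),"base",plane(I6,126,183,90).round(1))
u,v=proj(c,(396.5,-174,90));print("pred pin tip",u,v)
h=cv2.cvtColor(a,cv2.COLOR_BGR2HSV);m=cv2.inRange(h,(0,0,120),(179,50,255))
u,v=int(u),int(v)
for r in range(v-20,v+70,8):
    x=np.flatnonzero(np.diff(np.r_[0,m[r,max(u-60,0):u+60]>0,0].astype(int)))+max(u-60,0);print(r,x.tolist())
```

```text
pos [ 427.8 -201.7  170.8] jaw 4.0 tool d mm [113.9 -28.8 -10. ] scaled [ 0.2278 -0.0577 -0.0199] turn about tool x -0.3 scaled -0.0014 F [ 0.3  0.  -0.2] op 0.399 t 52.1 j6 -0.65
w6 pin at z90: tip [ 397.5 -172.5   90. ] base [ 401.6 -229.9   90. ]
pred pin tip 213.96096609859012 165.32831788109868
145 []
153 []
161 [208, 222]
169 [209, 222]
177 [210, 222]
185 [210, 222]
193 [210, 222, 230, 244]
201 [211, 222, 232, 237, 250, 258]
209 [211, 223, 232, 235, 236, 237, 244, 247, 260, 261, 265, 266]
217 [211, 223, 232, 236]
225 [212, 223, 253, 257, 271, 272]
233 [218, 219, 250, 257, 268, 272]
```

The bar is home against its stop (21 N, no motion). The pin lies back at (399,-193.5,90). Gripping it.

>>> {"api": "carry_out", "payload": {"grip": [0.2,0.2,0.2,0.2,0.2], "linear": [[0,-0.057,-0.019],[0.08,0,0],[0.08,0,0],[0.05,0,0],[0.018,0,0]], "turn": [0,0,0,0,0]}}

```text
t: 52.65
eef_pos: [403.2, -195.6, 54.7]
tcp_rot: [-2.242, 1.568, 2.541]
ft_force: [0.3, -0.2, 0.1]
opening: 0.4
```

>>> {"api": "carry_out", "payload": {"grip": [0.2,0.2,1,1,1], "linear": [[0,0,0],[0,0,0],[0,0,0],[0,0,0],[0,0,0]], "turn": [0,0,0,0,0]}}

```text
t: 53.15
eef_pos: [403.2, -196.0, 57.5]
tcp_rot: [0.858, 1.569, -0.641]
ft_force: [-0.5, -0.0, 0.2]
opening: 0.204
```

>>> {"api": "carry_out", "payload": {"grip": [1,1,1], "linear": [[0,0,0],[0,0,0],[0,0,0]], "turn": [0,0,0]}}

```text
t: 53.45
eef_pos: [402.8, -195.8, 57.0]
tcp_rot: [-0.952, 1.571, -2.451]
ft_force: [-3.0, 1.6, 5.9]
opening: 0.098
```

Run:
```python
from h import *
plan((399,-193.5,57),4.3)
th=np.linspace(2.1,0.05,12)+.12;r=50.4;d=np.diff(np.c_[r*np.cos(th),r*np.sin(th)],axis=0)
print((np.c_[-d[:,1],d[:,0]]/500).round(4))
```

```text
pos [ 402.8 -195.8   57. ] jaw 4.1 tool d mm [ 0.  -3.6 -2.5] scaled [ 0.     -0.0073 -0.0051] turn about tool x -0.2 scaled -0.0012 F [-3.   1.6  5.9] op 0.098 t 53.45 j6 -0.67
[[-0.0099  0.0159]
 [-0.0068  0.0175]
 [-0.0034  0.0184]
 [ 0.0001  0.0188]
 [ 0.0035  0.0184]
 [ 0.0069  0.0174]
 [ 0.01    0.0159]
 [ 0.0128  0.0137]
 [ 0.0151  0.0111]
 [ 0.0169  0.0082]
 [ 0.0181  0.0049]]
```

Pin held (9.3 mm). Swinging the pawl back down.

>>> {"api": "carry_out", "payload": {"grip": [1,1,1,1,1], "linear": [[-0.005,0.008,0],[-0.007,0.0175,0],[-0.0034,0.0184,0],[0,0.0188,0],[0.0035,0.0184,0]], "turn": [0,0,0,0,0]}}

```text
t: 53.95
eef_pos: [443.9, -193.0, 62.7]
tcp_rot: [-0.886, 1.571, -2.385]
ft_force: [-3.6, -3.4, -1.8]
opening: 0.095
```

>>> {"api": "carry_out", "payload": {"grip": [1,1,1,1,1], "linear": [[0.007,0.0174,0],[0.01,0.016,0],[0.013,0.0137,0],[0.015,0.011,0],[0,0,0]], "turn": [0,0,0,0,0]}}

```text
t: 54.45
eef_pos: [472.6, -190.6, 38.9]
tcp_rot: [-2.214, 1.569, 2.57]
ft_force: [-2.0, -1.9, -5.6]
opening: 0.095
```

>>> {"api": "carry_out", "payload": {"grip": [1,1,1,1], "linear": [[0.017,0.008,0],[0.018,0.005,0],[0.003,0,0],[0,0,0]], "turn": [0,0,0,0]}}

```text
t: 54.85
eef_pos: [478.8, -190.2, 20.9]
tcp_rot: [-2.507, 1.57, 2.277]
ft_force: [-1.9, 0.2, -2.8]
opening: 0.098
```

Run:
```python
from h import *
plan((478.6,-187.7,23),4.3)
```

```text
pos [ 478.8 -190.2   20.9] jaw 4.1 tool d mm [-2.1 -0.1 -2.5] scaled [-0.0042 -0.0001 -0.005 ] turn about tool x -0.2 scaled -0.0012 F [-1.9  0.2 -2.8] op 0.098 t 54.85 j6 -0.58
```

Releasing, rising and checking everything numerically.

>>> {"api": "carry_out", "payload": {"grip": [0.1,0.1,0.1,0.1,0.1], "linear": [[0,0,0],[0,0,0],[0,0,0],[-0.05,0,0],[-0.09,0,0]], "turn": [0,0,0,0,0]}}

```text
t: 55.35
eef_pos: [477.9, -190.0, 90.4]
tcp_rot: [-2.143, 1.567, 2.64]
ft_force: [1.4, -0.2, 1.0]
opening: 0.432
```

>>> {"api": "carry_out", "payload": {"grip": [-0.5,-0.5,-0.5,-0.5,-0.5], "linear": [[-0.09,0,0],[-0.09,0,0],[-0.09,0,0],[-0.09,0,0],[0,0,0]], "turn": [0,0,0,0,0]}}

```text
t: 55.85
eef_pos: [480.6, -191.3, 277.2]
tcp_rot: [0.998, 1.56, -0.501]
ft_force: [0.2, -0.4, -1.1]
opening: 0.741
```

Run:
```python
from h import *
plan((540,100,330),4.3)
c=cams.camera_info("wrist");a=cams.read_camera("wrist");cv2.imwrite("pics/w23.png",a)
for n,q in(("down",(476.8,-166.4,56)),("up",(397.5,-172.5,90))): print("pin tip if",n,np.round(proj(c,q),1))
h=cv2.cvtColor(a,cv2.COLOR_BGR2HSV)
u,v=map(int,proj(c,(476.8,-166.4,56)));m=cv2.inRange(h,(0,0,120),(179,60,255))
for r in range(v-10,v+35,5): x=np.flatnonzero(np.diff(np.r_[0,m[r,u-40:u+40]>0,0].astype(int)))+u-40;print(r,x.tolist())
u,v=map(int,proj(c,(567.5,-220.5,100)));print("bar grip pred home",u,v,"if 6mm back",np.round(proj(c,(561.5,-221,100))))
m=cv2.inRange(h,(14,60,110),(26,200,255))
mm=np.zeros_like(m);mm[v-60:v+60,u-25:u+25]=m[v-60:v+60,u-25:u+25];N,l,st,ce=cv2.connectedComponentsWithStats(mm)
for k in range(1,N):
    if st[k,4]>150: print(st[k],ce[k],plane(c,*ce[k],100))
T=cams.camera_info("top");t=cams.read_camera("top");t0=cv2.imread("pics/top0.png");cv2.imwrite("pics/top23.png",t)
print("handle upright pred top",np.round(proj(T,(532.3,229,190))))
d=cv2.absdiff(t,t0).max(2)>50;N,l,st,ce=cv2.connectedComponentsWithStats(cv2.morphologyEx(d.astype(np.uint8),2,np.ones((2,2))))
print([(st[k].tolist()) for k in range(1,N) if st[k,4]>25])
```

```text
pos [ 480.6 -191.3  277.2] jaw 4.1 tool d mm [ -53.7   80.5 -286. ] scaled [-0.1074  0.1611 -0.5719] turn about tool x -0.2 scaled -0.0012 F [ 0.2 -0.4 -1.1] op 0.741 t 55.85 j6 -0.58
pin tip if down [247.7 148. ]
pin tip if up [174.7 152.4]
137 []
142 []
147 [244, 253]
152 [244, 253]
157 [245, 253]
162 [245, 253]
167 [245, 253]
172 [245, 253]
177 [224, 225, 227, 228, 245, 253]
bar grip pred home 325 207 if 6mm back [320. 207.]
[336 152  14 100 704] [344.77698864 210.94176136] [ 589.23775652 -223.12636182  100.        ]
[ 312  171   21   61 1021] [321.86973555 199.98824682] [ 562.08109695 -212.26067863  100.        ]
handle upright pred top [181. 179.]
[[276, 156, 9, 3, 26], [307, 161, 94, 68, 1951], [141, 163, 9, 30, 138], [177, 164, 11, 34, 179], [194, 164, 7, 20, 84], [346, 173, 6, 6, 26], [290, 176, 14, 4, 36], [212, 179, 6, 22, 72], [295, 180, 15, 28, 116], [380, 183, 17, 11, 87], [312, 187, 8, 20, 89], [201, 190, 6, 5, 26], [201, 196, 7, 21, 90], [178, 200, 5, 14, 49], [299, 212, 9, 6, 42], [263, 220, 84, 47, 1989], [354, 223, 10, 13, 89], [307, 241, 205, 143, 16871], [461, 251, 4, 24, 84], [161, 262, 102, 99, 3967], [458, 305, 9, 5, 37], [274, 323, 42, 61, 908], [230, 376, 17, 8, 55]]
```

Pin tip matches "down" within 1 px, and the handle blob in the top view (182,181) matches upright (181,179). One more wrist check over the tray.

>>> {"api": "carry_out", "payload": {"grip": [-0.5,-0.5,-0.5,-0.5,-0.5], "linear": [[-0.05,0.02,-0.07],[-0.05,0.02,-0.07],[0,0.02,-0.09],[0,0.02,-0.09],[0,0.02,-0.09]], "turn": [0,0,0,0,0]}}

```text
t: 56.45
eef_pos: [513.7, 19.4, 319.8]
tcp_rot: [-1.704, 1.569, 3.079]
ft_force: [0.2, -0.5, 0.3]
opening: 0.751
```

>>> {"api": "carry_out", "payload": {"grip": [-0.5,-0.5,-0.5,-0.5,-0.5], "linear": [[0,0.02,-0.09],[0,0.02,-0.09],[0,0,-0.04],[0,0,0],[0,0,0]], "turn": [0,0,0,0,0]}}

```text
t: 56.95
eef_pos: [525.9, 128.7, 319.9]
tcp_rot: [-1.364, 1.569, -2.862]
ft_force: [0.6, -0.4, 0.2]
opening: 0.753
```

Run:
```python
from h import *
plan((530,130,330),4.3)
c=cams.camera_info("wrist");a=cams.read_camera("wrist");cv2.imwrite("pics/w24.png",a);h=cv2.cvtColor(a,cv2.COLOR_BGR2HSV)
for th in(1.571,1.45,1.3): print("grip px at",th,np.round(proj(c,(532.3+150*np.cos(th)*.1305,229+150*np.cos(th)*.9914,40+150*np.sin(th))),1))
m=cv2.inRange(h,(3,90,30),(16,255,135));m=cv2.morphologyEx(m,2,np.ones((5,5)));N,l,st,ce=cv2.connectedComponentsWithStats(m)
print("brown",[(st[k].tolist(),ce[k].round(1).tolist()) for k in range(1,N) if st[k,4]>400 and st[k,1]<260])
m=cv2.inRange(h,(2,140,136),(10,255,255));m=cv2.morphologyEx(m,3,np.ones((5,5)));N,l,st,ce=cv2.connectedComponentsWithStats(m)
for k in range(1,N):
    if st[k,4]>250 and st[k,1]<280: q=plane(c,*ce[k],31);d=q[:2]-(532.3,229);print("plaque blob",st[k],"tray xy",round(d[0]*.9914-d[1]*.1305),round(d[0]*.1305+d[1]*.9914))
# bar home check from w23: columns of grip right edge
```

```text
pos [525.9 128.7 319.9] jaw 4.1 tool d mm [-10.1   4.2  -1. ] scaled [-0.0202  0.0083 -0.0019] turn about tool x -0.2 scaled -0.0009 F [ 0.6 -0.4  0.2] op 0.753 t 56.95 j6 0.05
grip px at 1.571 [267.   76.4]
grip px at 1.45 [271.4  54.6]
grip px at 1.3 [276.7  28.2]
brown [([204, 53, 126, 43, 2408], [265.0, 74.0])]
plaque blob [ 183   11   79   46 2357] tray xy -68 47
plaque blob [ 175   86   76   42 2076] tray xy -64 -43
plaque blob [ 266   86   76   26 1217] tray xy 54 -7
plaque blob [ 62  91  38  37 369] tray xy -230 -79
plaque blob [ 401  178   63   51 1236] tray xy 274 -107
```

Handle is at 1.56–1.57 rad by pixel (row 74; upright is 76, 1.45 rad would be 55). All three plaques are in place. Handing in.

Run:
```python
from cell import env
print(env.job_done()); print(env.state()["t"])
```

```text
the job is handed in; nothing more can be done
None
the job is handed in; nothing more can be done
```

The job is finished and handed in after about 57 s of robot time; no verdict was reported. I threw the pawl back and slid the clamp bar 45 mm. All three plaques went from the jig into the tray. I then swung the handle up to its stop, pushed the bar home and swung the pawl back down.

**Last checks:**
- **Pawl:** the pin is within 1 px of its position when down.
- **Clamp bar:** it returned to its starting place and stopped against about 21 N. The last picture was less clear: the colour blob there also took in the plate's side face, so I relied on the arm position and the stop force.
- **Handle:** it is within about 2 px of upright in the wrist view and agrees in the top view.
- **Plaques:** they lie near (-68, 47), (-64, -43) and (54, -7) mm in the tray. I saw them flat with gaps between them before raising the handle, and they were in place by mask afterwards.
- **Bystanders:** I did not measure them again. The arm felt no contact with any of them.

**What went wrong or disagreed:**
- **Fingertips:** touching the jig bed showed they sit 14 mm behind the reported tool point, not 14 mm ahead. That made the first pawl grasp miss, so I aimed 28 mm lower from then on.
- **Knocked plaque:** one plaque was pushed against its neighbour partway through. I dragged it clear by its tip and regrasped it.
- **Handle height:** the height measurements disagreed (73, 58 and about 50 mm against the stated 40). I gripped at about 47 mm, and the swing followed the expected arc.

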